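# Change over the cold well

### The arm

A 6-joint arm with a two-finger parallel gripper is mounted at the origin on the work surface. World frame = base frame: x ahead of the robot, y to its left, z up, the work surface at z = 0. Lengths are in mm, angles in rad, forces in N, time in s.
With the tool pointing down it reaches from about 400 to 925 mm from the base axis. Payload 12.5 kg.
Tool frame: the origin (TCP) lies on the mounting face of the last link; the fingertips stand 190 mm ahead of it and the grasp point (between the pads) lies 171 mm ahead of it (env.grasp_offset is the distance from the TCP to the grasp point, in mm); z points along the fingers, y is the direction in which the jaws open and shut (so a half turn about z gives the same grasp; the last joint's range is limited). The gripper opens to 95 mm and grips with 3 to 60 N. Pads are 20 mm wide; open, the fingers measure 119 mm over their backs; the gripper's body (75 mm by 180 mm) begins 59 mm behind the grasp point.
Start: joints at [-1.338, 0.491, 1.559, -0, 1.092, -0.106], TCP at [207.741, -589.464, 404.761] pointing down, gripper open.
Joint ranges: [-3.1, 3.1], [-0.84, 2.19], [0.05, 2.79], [-1.13, 4.28], [0.06, 2.93], [-2.69, 2.69]. Speed limits (rad/s): [2.22, 2.22, 2.79, 3.14, 3.14, 3.14].

### API

Orientations are given as [roll, pitch, yaw] about the fixed x, y, z axes, in that order (R = Rz(yaw) Ry(pitch) Rx(roll)).
In Python, from cell import env, viewer gives the robot as it stands.
- The arm moves only by the tool play_rows, never from a script. Its argument "increments" is a list of rows, each an object of numbers: "dx", "dy", "dz": the shift along the tool's x, y, z in mm; "rx", "ry", "rz": the turn, a rotation vector about the tool's x, y, z in units of 6 degrees (1.0 is 6 degrees). A call has 1 to 8 rows; each row is the pose to reach, as a shift and turn from the pose measured when the call began, along the tool's axes at that moment; what a row does not reach only later rows make up. A row lasts 1/12 s, in which the tool goes at most 41.7 mm and 7.16 degrees, less where a joint would pass 70% of its speed; a pose out of reach is approached as far as the arm can. A call with a gripper value outside its range is refused whole. "fingers" is the opening, from 0 (shut) to 1 (fully open), set as the call begins (left out, the last holds). The fingers move at their own pace and stop on an object; the grip force is fixed at half the most. Time passes only in rows, so rows that repeat a pose let the fingers close. It gives the time, the measured TCP pose, the force and the opening at its end, in the units of the state.
- env.state(): the state, without advancing time (a new reading comes with each control period).
- viewer.read_camera(name): name is "side" or "top"; returns a dict with "image" (480x640x3 uint8, red, green, blue), "fx", "fy", "cx", "cy" (pixels), "rvec" (rotation vector, rad) and "tvec" (3), from world to camera coordinates, as OpenCV has them. Camera axes: x right, y down, z forward; pixel columns grow to the right and rows downward; lengths in mm; the calibration is good to about 2 mm. A picture is of the moment at which its call begins. There is no depth.
- env.job_done(): hands the job in, once; it reports no verdict.
The state is a dict: "t": time; "joints": joint angles; "qvel": joint speeds; "tau": joint torques, N m; "eef_pos": TCP position; "tcp_rot": TCP orientation; "ft_force": force on the tool from outside, world axes, zero at the start; "moment": the same for the moment, N m; "opening": opening from 0.0 (shut) to 1.0 (fully open).
Only numpy, scipy, OpenCV 4.12 (cv2) and the standard library are available. Lean on these libraries where they do the work, as an engineer would, in place of code of your own. Each camera call takes 0.05 s, during which the arm holds its last target.

### The job

Change over the cold well for the break in service: slide its cover fully back, take the empty tub without a lid out and stand it in the wash-up tray, press the white lid of every full tub fully down and stand these tubs upright on the floor of the well. Then slide the cover fully shut over them. Do not knock over or push aside the other things on the counter.

Things in the scene. Friction and masses are not known exactly. Their poses are not given: they have to be found in the camera images.
- cold_well: Countertop cold well, fixed, place and yaw vary: stainless box, 435 mm deep (x), 350 mm wide (y), an open well at the robot's end, a closed housing behind. Origin: at counter level under the well's centre; x points from well to housing (away from robot), y left. Outer walls at x -110 and 325, y -175 and 175 mm; rim and housing top 125 mm high.
- well_floor (a point): Centre of the well's flat floor: 50 mm above the origin of cold_well, same axes; 75 mm below the rim. The well's opening and floor reach 85 mm either way along x and 150 mm either way along y, with upright walls. Beside it, fixed side rails run along both outer edges for the whole length (y 164 to 175 mm either side), 140 mm high.
- cover (a joint): Flat white plastic cover sliding over the well, in m: 0 = fully shut, 0.20 = fully back over the housing (moves along +x of cold_well; from 0.183 the whole opening is free). About 3 N of friction, slight damping; stays where left. Plate 195 x 324 x 6 mm, its top 133 mm above the counter.
- cover_handle (a point): Centre of the cover's black grip bar, moves with the cover: 130 mm long along y of cold_well, 12 mm wide (x), 14 mm tall, 23 mm clear above the cover on a post at each end. Its centre is 163 mm above the counter and, with the cover shut, 65 mm to the -x side of the well's centre. Can be pinched from above across its 12 mm.
- empty_tub: Used-up tub without a lid, open at the top, standing in the well at the start (under the cover): black plastic, 128 mm long (x), 58 mm wide (y), 50 mm tall, walls 3 mm, 0.1 kg. Origin: centre of the underside.
- wash_tray: Low steel wash-up tray, fixed on the counter to the right of the cold well: 118 mm (x) by 190 mm (y), walls 4 mm thick and 15 mm high, floor 4 mm thick. Origin: centre of the underside; an empty tub fits flat inside along the tray's y.
- tub1: Full prep tub with a lid (2 or 3 alike are present, an absent one is None): black plastic, 128 mm long (x), 58 mm wide (y), body 50 mm tall, 0.25 to 0.5 kg, with a white press-down lid, 8 mm thick, 1 mm inside the body's outline all round. Origin: centre of the underside. Top of the lid: 58 mm above the origin when fully down, up to 66 mm when proud.
- lid1 (a joint): How far the lid of tub1 stands proud, in m: 0 = fully down, 0.008 = highest. It takes about 6 N of push to move, then stops hard when fully down; it stays where it is left and does not come off.
- tub2: Full prep tub with a lid (2 or 3 alike are present, an absent one is None): black plastic, 128 mm long (x), 58 mm wide (y), body 50 mm tall, 0.25 to 0.5 kg, with a white press-down lid, 8 mm thick, 1 mm inside the body's outline all round. Origin: centre of the underside. Top of the lid: 58 mm above the origin when fully down, up to 66 mm when proud.
- lid2 (a joint): How far the lid of tub2 stands proud, in m: 0 = fully down, 0.008 = highest. It takes about 6 N of push to move, then stops hard when fully down; it stays where it is left and does not come off.
- tub3: Full prep tub with a lid (2 or 3 alike are present, an absent one is None): black plastic, 128 mm long (x), 58 mm wide (y), body 50 mm tall, 0.25 to 0.5 kg, with a white press-down lid, 8 mm thick, 1 mm inside the body's outline all round. Origin: centre of the underside. Top of the lid: 58 mm above the origin when fully down, up to 66 mm when proud.
- lid3 (a joint): How far the lid of tub3 stands proud, in m: 0 = fully down, 0.008 = highest. It takes about 6 N of push to move, then stops hard when fully down; it stays where it is left and does not come off.
- pepper_mill: Bystander, dark wooden pepper mill, 195 mm tall; origin: centre of the underside.
- squeeze_bottle: Bystander, yellow squeeze bottle with a pointed spout, 200 mm tall; origin: centre of the underside.
- biscuit_jar: Bystander, glass jar with a steel lid, 170 mm tall, 110 mm across; origin: centre of the underside.
- salt_bowl: Bystander, white bowl, 100 mm across, 45 mm tall; origin: centre of the underside.
- sauce_cup: Bystander, small steel cup, 70 mm across, 50 mm tall; origin: centre of the underside.
There are look-alikes about, which are no part of the job. Leave any green or red look-alike of the tub1 alone.

How it is judged:
By the outcome, as a careful person would: the job done as asked, in the order asked, and still so for the second after the job is handed in, with the robot touching nothing.
Of tub1, tub2, tub3 only 2 to 3 are there at a start; the rules pass over those that are not, and their reading is None.
At some moment in a run one of tub1, tub2, tub3, empty_tub may be knocked a few centimetres aside while the robot is not near it.
It also fails if it takes over 210 s, if anything falls off the work surface, if the arm or the gripper's body presses on something with over 40 N, if the wrist force passes 120 N, or if a joint passes its speed limit or range.

## Working session

There is one attempt and no reset: what is moved stays moved. The work goes in short steps, Python scripts to look and compute and a tool call to move; the robot and the scene stay as the last step left them, time stands still between calls to the robot, and variables do not carry over. Pictures are saved under pics/ and viewed, and the job is handed in when it is done.

Besides the shell and the picture viewer there is one more tool, called after ">>>" by a JSON object that holds its "op" and its "data", one argument or row to a line. play_rows: Moves the arm, as the interface text tells. Its arguments: {"type":"object","properties":{"increments":{"type":"array","items":{"type":"object","properties":{"dx":{"type":"number"},"dy":{"type":"number"},"dz":{"type":"number"},"rx":{"type":"number"},"ry":{"type":"number"},"rz":{"type":"number"}}}},"fingers":{"type":"number"}},"required":["increments"]}

```bash
ls; mkdir -p pics; cat > h.py <<'E'
import numpy as np, cv2
from cell import env, viewer
def cam(n, save=None):
    c=viewer.read_camera(n)
    if save: cv2.imwrite('pics/'+save+'.png', c['image'][:,:,::-1])
    return c
def ray(c,u,v,z):
    R,_=cv2.Rodrigues(np.array(c['rvec'],float)); t=np.array(c['tvec'],float).ravel()
    d=R.T@np.array([(u-c['cx'])/c['fx'],(v-c['cy'])/c['fy'],1.]); o=-R.T@t
    return o+d*(z-o[2])/d[2]
def proj(c,p):
    K=np.array([[c['fx'],0,c['cx']],[0,c['fy'],c['cy']],[0,0,1.]])
    return cv2.projectPoints(np.array(p,float).reshape(-1,1,3),np.array(c['rvec'],float),np.array(c['tvec'],float),K,None)[0].reshape(-1,2)
E
python3 - <<'E'
from h import *
print(env.state())
for n in('top','side'):
    c=cam(n,n+'0'); R,_=cv2.Rodrigues(np.array(c['rvec'],float)); print(n,c['fx'],-R.T@np.array(c['tvec']).ravel(), R.tolist())
E
```

```text
pics
{'t': 0.0, 'joints': array([-1.33759331e+00,  4.91554102e-01,  1.55944641e+00,  1.21496767e-05,
        1.09170851e+00, -1.05588545e-01]), 'qvel': array([-0.0006037 , -0.00064695,  0.00034468,  0.00123165, -0.00101903,
       -0.00076895]), 'tau': array([-5.80892847e-04, -6.12641287e+01, -2.58176762e+01,  6.91941823e-02,
        4.82332322e-02, -1.70655358e-04]), 'eef_pos': array([ 207.73840877, -589.42981691,  404.16607   ]), 'tcp_rot': array([-3.14048364e+00, -1.28372131e-04,  3.38785885e-01]), 'ft_force': array([-0.40412919,  0.41261053, -0.13796792]), 'moment': array([ 0.04681299, -0.00832171, -0.0308817 ]), 'opening': 0.9950876727945672}
top 594.6959363581033 [ 313.68538266   24.04434573 1747.92856042] [[-0.0033806397845399516, -0.9999626449615406, 0.007954869965426103], [-0.9956265041210952, 0.002623077418082209, -0.0933862075280153], [0.09336185284287143, -0.008235784502911597, -0.9955981801346202]]
side 591.148558150673 [ -378.15389548 -1007.06837115  1044.99207815] [[0.7753481682142586, -0.6314711087478466, 0.008913857950386739], [-0.35656774829987903, -0.4493720838977801, -0.8190996099899699], [0.521243377818029, 0.631908987932702, -0.5735820534594154]]
```

View pics/top0.png

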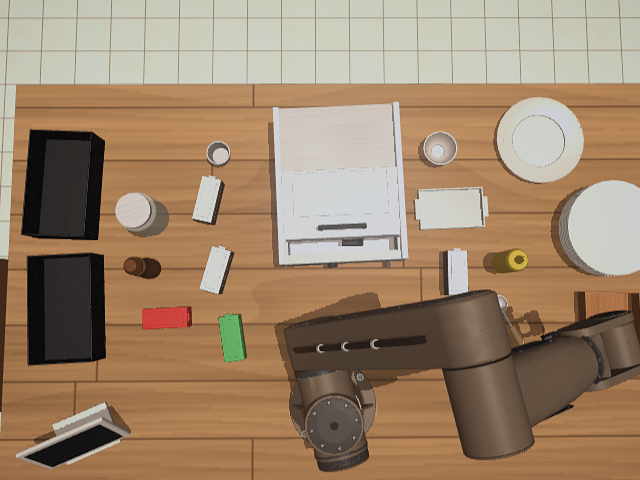

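View pics/side0.png

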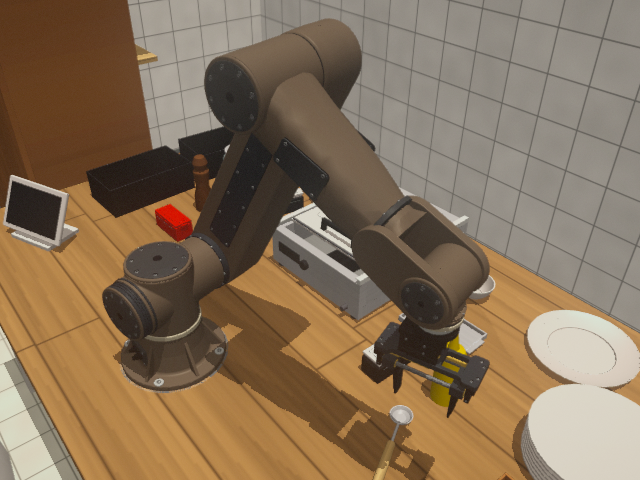

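The top view shows the well at about (340,185) with the cover partly open and its handle at (342,227). White-lid tubs are at (208,199), (215,270) and (457,272). The red one (166,318) and green one (232,338) are look-alikes. The tray is at (451,208). Next I'll crop closer.

```bash
python3 - <<'E'
from h import *
im=cv2.imread('pics/top0.png')
a=cv2.resize(im[90:300,260:530],None,fx=2.9,fy=2.8,interpolation=cv2.INTER_CUBIC); cv2.imwrite('pics/cropA.png',a)
a=cv2.resize(im[130:370,110:260],None,fx=2.5,fy=2.5,interpolation=cv2.INTER_CUBIC)
im=cv2.imread('pics/side0.png')
b=cv2.resize(im[180:330,260:460],None,fx=2,fy=4*.5,interpolation=cv2.INTER_CUBIC)
o=np.zeros((600,800,3),np.uint8);o[:a.shape[0],:a.shape[1]]=a;o[:b.shape[0],380:380+b.shape[1]]=b
cv2.imwrite('pics/cropB.png',o)
E
```

```text
(no output)
```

View pics/cropA.png

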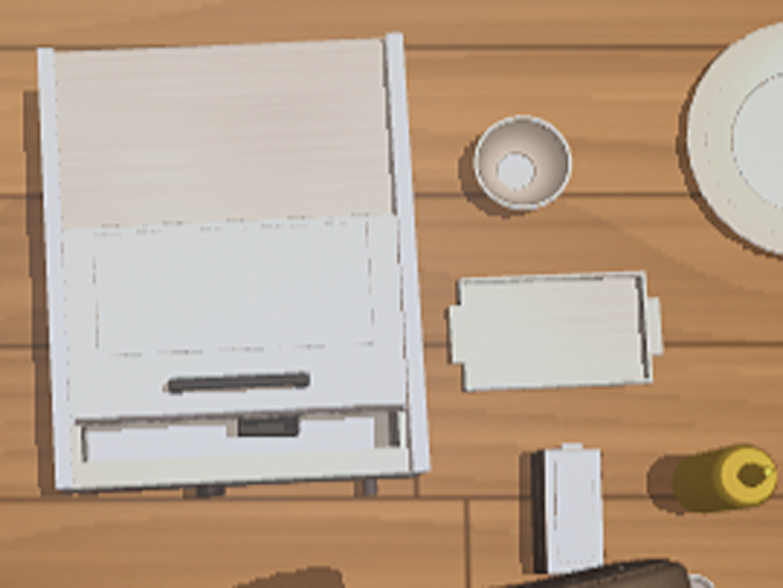

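View pics/cropB.png

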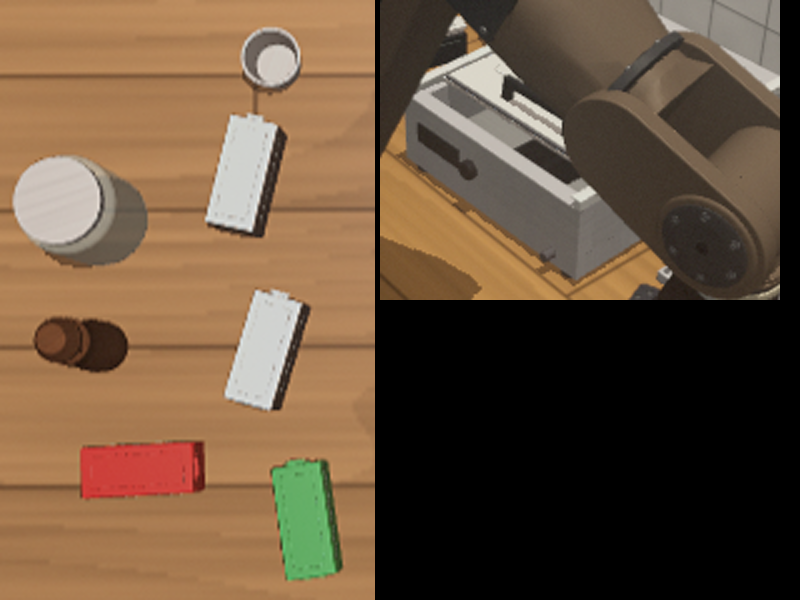

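```bash
cat >> h.py <<'E'
def A(x,y): return (260+x/2.9-.33, 90+y/2.8-.33)
E
python3 - <<'E'
from h import *
c=cam('top')
P=[ray(c,*A(*p),140) for p in [(38,48),(402,33),(429,470),(57,490)]]
for p in P: print(p.round(1))
for i in range(4): print(np.linalg.norm(P[i]-P[(i+1)%4]).round(1))
ex=((P[0]+P[1])-(P[2]+P[3]))/2; ey=((P[0]+P[3])-(P[1]+P[2]))/2
print('yaw',np.arctan2(ex[1],ex[0]),np.arctan2(-ey[0],ey[1]))
yaw=np.arctan2(-ey[0],ey[1])*.5+.5*np.arctan2(ex[1],ex[0])
ctr=sum(P)/4; o=ctr-107.5*np.array([np.cos(yaw),np.sin(yaw),0]); print('well origin',o,yaw)
h=[ray(c,*A(*p),170) for p in [(166,383),(310,376)]]; print('handle',h, sum(h)/2)
R=np.array([[np.cos(yaw),np.sin(yaw)],[-np.sin(yaw),np.cos(yaw)]])
hb=ray(c,*A(238,384),170); print('handle local',R@(hb-o)[:2])
print('cover front edge', [R@(ray(c,*A(*p),133)-o)[:2] for p in [(76,419),(405,408)]])
print('tray',[ray(c,*A(*p),15).round(1) for p in [(457,279),(646,271),(654,382),(466,391)]])
# lids
im=c['image'].astype(int); hsv=cv2.cvtColor(c['image'],cv2.COLOR_RGB2HSV)
m=((hsv[...,2]>150)&(hsv[...,1]<40)).astype(np.uint8)
n,l,s,ce=cv2.connectedComponentsWithStats(m)
for i in range(1,n):
    if 200<s[i,4]<3000:
        pts=np.argwhere(l==i)[:,::-1]+0.0
        w=np.array([ray(c,u,v,62)[:2] for u,v in pts],np.float32)
        r=cv2.minAreaRect(w); print(s[i],ce[i].round(1),[np.round(x,1) for x in r])
E
```

```text
[832.4 164.  140. ]
[ 847.4 -184.5  140. ]
[ 413.1 -203.5  140. ]
[394.8 143.9 140. ]
348.7
434.8
347.9
438.1
yaw 0.044778274145478476 0.04784417699545914
well origin [514.54005737 -24.99112405 140.        ] 0.04631122557046881
handle [array([495.00408154,  41.83906772, 170.        ]), array([501.40100978, -90.86884454, 170.        ])] [498.20254566 -24.51488841 170.        ]
handle local [-20.61245273   1.49096353]
cover front edge [array([-43.25906097, 154.05348707]), array([ -47.64701675, -155.77307596])]
tray [array([ 622.5, -252.9,   15. ]), array([ 630.7, -446. ,   15. ]), array([ 512.7, -450.9,   15. ]), array([ 503.6, -260. ,   15. ])]
[ 10   0  33  18 583] [25.7  8.4] [array([1155. ,  898.7]), array([52.1, 94.6]), np.float64(0.0)]
[ 44   0  33  18 585] [59.8  8.4] [array([1155. ,  798.7]), array([52.2, 95. ]), np.float64(0.0)]
[ 78   0  33  18 592] [93.9  8.5] [array([1155.1,  698.6]), array([52.2, 95.5]), np.float64(0.0)]
[ 110    0   35   84 2728] [127.   41.8] [array([1055.1,  598.6]), array([252.2,  95.8]), np.float64(0.0)]
[ 282    0   33   84 2772] [298.   41.5] [array
[... 2682 characters left out ...]
  11  72 669] [  4.6 220.9] [array([521.5, 931.6]), array([203.3,  28.4]), np.float64(0.1)]
[ 415  187   73   43 2673] [450.2 207.9] [array([ 560.8, -341.7]), array([116.7, 208.3]), np.float64(2.6)]
[115 193  35  35 960] [132.3 209.8] [array([556.1, 570.5]), array([98.3, 96.7]), np.float64(1.4)]
[200 246  31  48 883] [214.7 269.3] [array([388.1, 331.9]), array([ 55.1, 132.3]), np.float64(74.0)]
[448 248  20  47 842] [457.4 271.4] [array([ 379.3, -355.7]), array([ 54., 131.]), np.float64(88.7)]
[ 53 402  54  29 377] [ 79.3 416.1] [array([-18.1, 699.6]), array([ 18.8, 154.6]), np.float64(23.1)]
[ 16 417  93  41 466] [ 62.8 435.9] [array([-72.2, 748.3]), array([ 28.8, 263.5]), np.float64(19.1)]
```

```bash
cat >> h.py <<'E'
W0=np.array([514.5,-25.]); WY=0.046
def w2(lx,ly):
    c,s=np.cos(WY),np.sin(WY); return W0+np.array([c*lx-s*ly,s*lx+c*ly])
def loc(p):
    c,s=np.cos(WY),np.sin(WY); d=np.array(p)[:2]-W0; return np.array([c*d[0]+s*d[1],-s*d[0]+c*d[1]])
from scipy.spatial.transform import Rotation as Ro
def go(x,y,tipz,yaw):
    """tool increments to place fingertip at x,y,tipz with tool yaw"""
    s=env.state(); R=Ro.from_euler('xyz',s['tcp_rot']); 
    T=Ro.from_euler('xyz',[np.pi,0,yaw])
    d=R.inv().apply(np.array([x,y,tipz+190])-s['eef_pos'])
    rv=np.degrees((R.inv()*T).as_rotvec())/6
    print('d',d.round(1),'r',rv.round(2),'| now tip',(s['eef_pos']-[0,0,190]).round(1),'yaw',s['tcp_rot'][2].round(3),'F',s['ft_force'].round(1),'t',round(s['t'],2),'op',round(s['opening'],3),'q6',s['joints'][5].round(2))
E
python3 - <<'E'
from h import *
go(*w2(-65,0),214,WY)
c=cam('top')
hsv=cv2.cvtColor(c['image'],cv2.COLOR_RGB2HSV)
m=(cv2.inRange(hsv,(20,150,100),(35,255,255)))
pts=np.argwhere(m)[:,::-1]; pts=pts[(pts[:,0]>440)&(pts[:,0]<560)]
print(pts.min(0),pts.max(0)); 
for z in(0,100,200): print(z,ray(c,pts[:,0].min(),262,z),ray(c,pts[:,0].max(),262,z))
E
```

```text
d [ 414.7 -449.2    0.7] r [-0.01  0.    2.8 ] | now tip [ 207.7 -589.4  214.3] yaw 0.339 F [ 0.9 -0.6  0.2] t 0.15 op 0.999 q6 -0.11
[496 249] [527 271]
0 [ 407.78329069 -483.97749809    0.        ] [ 407.51335855 -575.61357759    0.        ]
100 [ 402.39989516 -454.91327571  100.        ] [ 402.14540599 -541.30680231  100.        ]
200 [ 397.01649963 -425.84905334  200.        ] [ 396.77745343 -507.00002703  200.        ]
```

>>> {"op": "play_rows", "data": {
  "increments": [
    {"dx": 20, "dy": -22, "dz": -5},
    {"dx": 45, "dy": -49, "dz": -10, "rz": 0.5},
    {"dx": 70, "dy": -76, "dz": -15, "rz": 1},
    {"dx": 97, "dy": -105, "dz": -20, "rz": 1.4},
    {"dx": 124, "dy": -134, "dz": -20, "rz": 1.8},
    {"dx": 151, "dy": -163, "dz": -20, "rz": 2.2},
    {"dx": 178, "dy": -192, "dz": -20, "rz": 2.6},
    {"dx": 205, "dy": -222, "dz": -20, "rz": 2.8}
  ],
  "fingers": 0
}}

```text
invalid input
```

```bash
python3 - <<'E'
from h import *
go(*w2(-65,0),180,WY)
E
```

```text
d [ 414.7 -449.1   34.7] r [-0.01  0.    2.8 ] | now tip [ 207.7 -589.4  214.4] yaw 0.339 F [-0.4 -0.3  1.1] t 0.2 op 1.001 q6 -0.11
```

>>> {"op": "play_rows", "data": {
  "increments": [
    {"dx": 20, "dy": -22, "dz": -5, "rx": 0, "ry": 0, "rz": 0},
    {"dx": 45, "dy": -49, "dz": -10, "rx": 0, "ry": 0, "rz": 0.5},
    {"dx": 70, "dy": -76, "dz": -15, "rx": 0, "ry": 0, "rz": 1},
    {"dx": 97, "dy": -105, "dz": -20, "rx": 0, "ry": 0, "rz": 1.4},
    {"dx": 124, "dy": -134, "dz": -20, "rx": 0, "ry": 0, "rz": 1.8},
    {"dx": 151, "dy": -163, "dz": -20, "rx": 0, "ry": 0, "rz": 2.2},
    {"dx": 178, "dy": -192, "dz": -20, "rx": 0, "ry": 0, "rz": 2.6},
    {"dx": 205, "dy": -222, "dz": -20, "rx": 0, "ry": 0, "rz": 2.8}
  ],
  "fingers": 0
}}

```text
t: 0.87
eef_pos: [327.5, -310.2, 424.6]
tcp_rot: [-3.141, -0.0, 0.043]
ft_force: [0.4, -0.4, -0.3]
opening: 0.494
```

```bash
python3 - <<'E'
from h import *
go(*w2(-65,0),180,WY)
E
```

```text
d [ 134.  -276.7   54.7] r [-0.   -0.   -0.03] | now tip [ 327.5 -310.2  234.6] yaw 0.043 F [ 0.4 -0.4 -0.3] t 0.87 op 0.494 q6 0.62
```

>>> {"op": "play_rows", "data": {
  "increments": [
    {"dx": 19, "dy": -39, "dz": 0, "rx": 0, "ry": 0, "rz": 0},
    {"dx": 38, "dy": -78, "dz": 0, "rx": 0, "ry": 0, "rz": 0},
    {"dx": 57, "dy": -116, "dz": 5, "rx": 0, "ry": 0, "rz": 0},
    {"dx": 75, "dy": -154, "dz": 15, "rx": 0, "ry": 0, "rz": 0},
    {"dx": 93, "dy": -192, "dz": 25, "rx": 0, "ry": 0, "rz": 0},
    {"dx": 111, "dy": -229, "dz": 35, "rx": 0, "ry": 0, "rz": 0},
    {"dx": 127, "dy": -262, "dz": 45, "rx": 0, "ry": 0, "rz": 0},
    {"dx": 134, "dy": -277, "dz": 55, "rx": 0, "ry": 0, "rz": 0}
  ]
}}

```text
t: 1.53
eef_pos: [450.3, -24.6, 369.5]
tcp_rot: [-3.141, -0.001, 0.044]
ft_force: [1.3, 0.5, -0.1]
opening: 0.008
```

```bash
python3 - <<'E'
from h import *
cam('top','top1');cam('side','side1')
go(*w2(-60,0),146,WY)
E
```

```text
d [ 4.4  3.  32.3] r [-0.01  0.02  0.01] | now tip [450.1 -25.1 178.3] yaw 0.047 F [-0.7  0.2 -0.8] t 1.63 op 0.005 q6 1.32
```

View pics/side1.png

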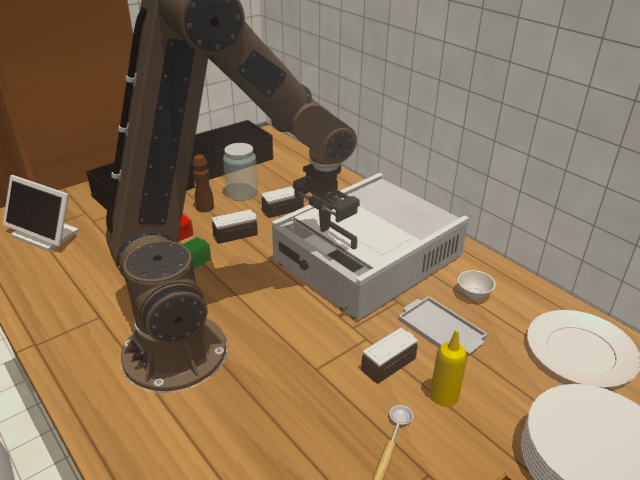

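View pics/top1.png

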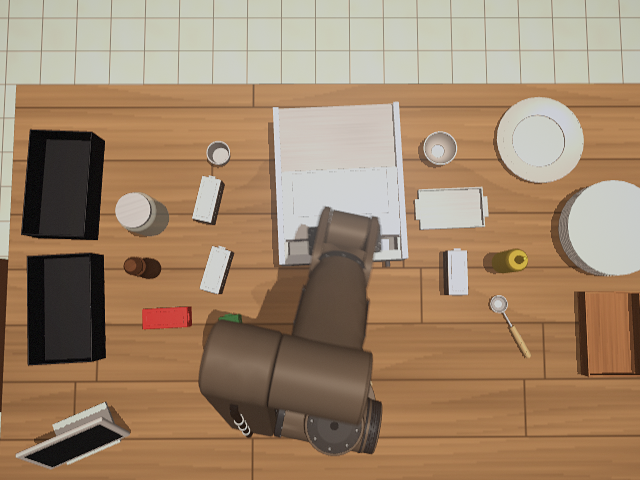

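The fingers are over the well in front of the handle. The right tub (457,272) is now fully visible, with the bottle at (512,262). Next I lower and push the handle.

>>> {"op": "play_rows", "data": {
  "increments": [
    {"dx": 2, "dy": 3, "dz": 10, "rx": 0, "ry": 0, "rz": 0},
    {"dx": 4, "dy": 3, "dz": 20, "rx": 0, "ry": 0, "rz": 0},
    {"dx": 4, "dy": 3, "dz": 28, "rx": 0, "ry": 0, "rz": 0},
    {"dx": 4, "dy": 3, "dz": 32, "rx": 0, "ry": 0, "rz": 0},
    {"dx": 4, "dy": 3, "dz": 32, "rx": 0, "ry": 0, "rz": 0}
  ]
}}

```text
t: 2.05
eef_pos: [454.0, -28.3, 335.8]
tcp_rot: [-3.14, 0.003, 0.046]
ft_force: [0.1, -0.3, 0.2]
opening: 0.003
```

>>> {"op": "play_rows", "data": {
  "increments": [
    {"dx": 10, "dy": 0, "dz": 0, "rx": 0, "ry": 0, "rz": 0},
    {"dx": 20, "dy": 0, "dz": 0, "rx": 0, "ry": 0, "rz": 0},
    {"dx": 32, "dy": 0, "dz": 0, "rx": 0, "ry": 0, "rz": 0},
    {"dx": 44, "dy": 0, "dz": 0, "rx": 0, "ry": 0, "rz": 0},
    {"dx": 57, "dy": 0, "dz": 0, "rx": 0, "ry": 0, "rz": 0},
    {"dx": 70, "dy": 0, "dz": 0, "rx": 0, "ry": 0, "rz": 0},
    {"dx": 83, "dy": 0, "dz": 0, "rx": 0, "ry": 0, "rz": 0},
    {"dx": 95, "dy": 0, "dz": 0, "rx": 0, "ry": 0, "rz": 0}
  ]
}}

```text
t: 2.72
eef_pos: [550.1, -24.0, 336.0]
tcp_rot: [-3.14, 0.004, 0.046]
ft_force: [-3.7, -0.9, 3.0]
opening: 0.003
```

```bash
python3 - <<'E'
from h import *
go(*w2(118,0),146,WY)
E
```

```text
d [82.4 -0.7 -0.3] r [-0.01  0.03  0.  ] | now tip [550.1 -24.  146. ] yaw 0.046 F [-3.7 -0.9  3. ] t 2.72 op 0.003 q6 1.36
```

>>> {"op": "play_rows", "data": {
  "increments": [
    {"dx": 12, "dy": 0, "dz": 0, "rx": 0, "ry": 0, "rz": 0},
    {"dx": 24, "dy": 0, "dz": 0, "rx": 0, "ry": 0, "rz": 0},
    {"dx": 36, "dy": 0, "dz": 0, "rx": 0, "ry": 0, "rz": 0},
    {"dx": 48, "dy": 0, "dz": 0, "rx": 0, "ry": 0, "rz": 0},
    {"dx": 58, "dy": 0, "dz": 0, "rx": 0, "ry": 0, "rz": 0},
    {"dx": 66, "dy": 0, "dz": 0, "rx": 0, "ry": 0, "rz": 0},
    {"dx": 72, "dy": 0, "dz": 0, "rx": 0, "ry": 0, "rz": 0},
    {"dx": 76, "dy": 0, "dz": 0, "rx": 0, "ry": 0, "rz": 0}
  ]
}}

```text
t: 3.38
eef_pos: [626.8, -20.6, 335.9]
tcp_rot: [-3.14, 0.003, 0.046]
ft_force: [-3.7, -0.3, 3.0]
opening: 0.005
```

>>> {"op": "play_rows", "data": {
  "increments": [
    {"dx": 2, "dy": 0, "dz": 0, "rx": 0, "ry": 0, "rz": 0},
    {"dx": 4, "dy": 0, "dz": 0, "rx": 0, "ry": 0, "rz": 0},
    {"dx": 5, "dy": 0, "dz": 0, "rx": 0, "ry": 0, "rz": 0}
  ]
}}

```text
t: 3.63
eef_pos: [631.8, -20.3, 335.9]
tcp_rot: [-3.14, 0.004, 0.046]
ft_force: [-2.3, -0.1, 2.2]
opening: 0.009
```

```bash
python3 - <<'E'
from h import *
go(*w2(118,0),146,WY)
E
```

```text
d [ 0.6 -0.7 -0.1] r [-0.01  0.03  0.  ] | now tip [631.8 -20.3 145.9] yaw 0.046 F [-2.3 -0.1  2.2] t 3.63 op 0.009 q6 1.39
```

Still no stop, so I'll push gently until the force climbs.

>>> {"op": "play_rows", "data": {
  "increments": [
    {"dx": 1, "dy": 0, "dz": 0, "rx": 0, "ry": 0, "rz": 0},
    {"dx": 2, "dy": 0, "dz": 0, "rx": 0, "ry": 0, "rz": 0},
    {"dx": 3, "dy": 0, "dz": 0, "rx": 0, "ry": 0, "rz": 0}
  ]
}}

```text
t: 3.88
eef_pos: [633.4, -20.3, 335.9]
tcp_rot: [-3.14, 0.01, 0.046]
ft_force: [-21.4, -2.6, 11.4]
opening: 0.006
```

>>> {"op": "play_rows", "data": {
  "increments": [
    {"dx": 1, "dy": 0, "dz": 0, "rx": 0, "ry": 0, "rz": 0},
    {"dx": 2, "dy": 0, "dz": 0, "rx": 0, "ry": 0, "rz": 0}
  ]
}}

```text
t: 4.05
eef_pos: [634.2, -20.3, 335.9]
tcp_rot: [-3.14, 0.014, 0.046]
ft_force: [-19.8, -2.4, 10.3]
opening: 0.005
```

The cover is at its stop. I back off, lift and look.

>>> {"op": "play_rows", "data": {
  "increments": [
    {"dx": -4, "dy": 0, "dz": 0, "rx": 0, "ry": 0, "rz": 0},
    {"dx": -12, "dy": 0, "dz": 0, "rx": 0, "ry": 0, "rz": 0},
    {"dx": -20, "dy": 0, "dz": -20, "rx": 0, "ry": 0, "rz": 0},
    {"dx": -20, "dy": 25, "dz": -45, "rx": 0, "ry": 0, "rz": 0},
    {"dx": -40, "dy": 60, "dz": -60, "rx": 0, "ry": 0, "rz": 0},
    {"dx": -70, "dy": 90, "dz": -60, "rx": 0, "ry": 0, "rz": 0},
    {"dx": -100, "dy": 120, "dz": -60, "rx": 0, "ry": 0, "rz": 0},
    {"dx": -130, "dy": 150, "dz": -60, "rx": 0, "ry": 0, "rz": 0}
  ],
  "fingers": 1
}}

```text
t: 4.72
eef_pos: [512.8, -174.4, 397.9]
tcp_rot: [-3.141, 0.013, 0.047]
ft_force: [-0.2, -1.0, -0.9]
opening: 0.51
```

>>> {"op": "play_rows", "data": {
  "increments": [
    {"dx": -20, "dy": 30, "dz": 0, "rx": 0, "ry": 0, "rz": 0},
    {"dx": -40, "dy": 60, "dz": 0, "rx": 0, "ry": 0, "rz": 0},
    {"dx": -60, "dy": 90, "dz": 0, "rx": 0, "ry": 0, "rz": 0},
    {"dx": -80, "dy": 120, "dz": 0, "rx": 0, "ry": 0, "rz": 0},
    {"dx": -100, "dy": 150, "dz": 0, "rx": 0, "ry": 0, "rz": 0},
    {"dx": -100, "dy": 150, "dz": 0, "rx": 0, "ry": 0, "rz": 0}
  ]
}}

```text
t: 5.22
eef_pos: [417.3, -332.8, 399.2]
tcp_rot: [3.14, 0.012, 0.043]
ft_force: [-0.7, 0.4, 0.2]
opening: 0.927
```

```bash
python3 - <<'E'
from h import *
c=cam('top','top2');cam('side','side2')
cv2.imwrite('pics/c2.png',cv2.resize(c['image'][90:300,260:530,::-1],None,fx=2.9,fy=2.8,interpolation=cv2.INTER_CUBIC))
go(*w2(118,0),146,WY)
E
```

```text
d [ 227.5 -300.3   60.5] r [-0.01  0.11 -0.02] | now tip [ 419.1 -329.7  209. ] yaw 0.044 F [-1.1 -0.8  0.1] t 5.32 op 0.981 q6 0.74
```

View pics/c2.png

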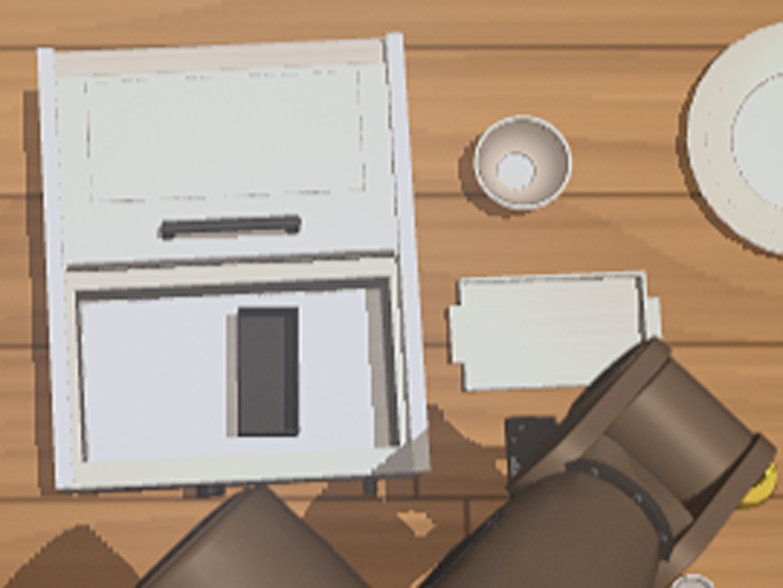

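View pics/side2.png

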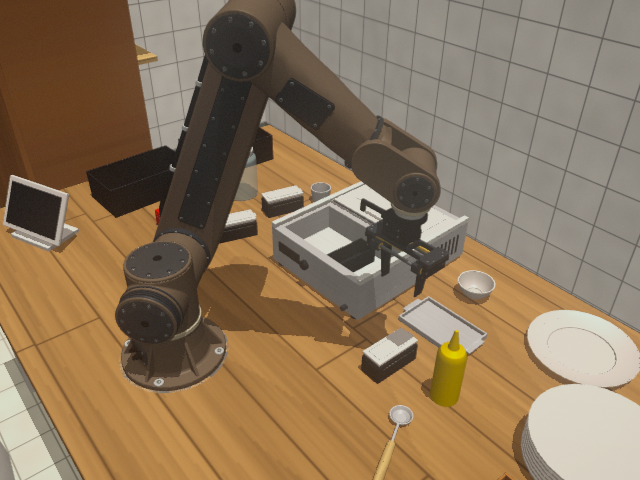

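The cover is fully back. The empty tub shows in the crop at x 237-298, y 308-437, alone in the well.

```bash
cat >> h.py <<'E'
def empty(c,box=(285,185,400,255),z=100):
    g=c['image'].max(2); x0,y0,x1,y1=box
    m=np.zeros_like(g); m[y0:y1,x0:x1]=(g[y0:y1,x0:x1]<75)
    m=cv2.morphologyEx(m,cv2.MORPH_OPEN,np.ones((5,5),np.uint8))
    n,l,s,_=cv2.connectedComponentsWithStats(m); i=1+s[1:,4].argmax()
    pts=np.argwhere(l==i)[:,::-1]; w=np.array([ray(c,u,v,z)[:2] for u,v in pts],np.float32)
    return s[i],cv2.minAreaRect(w)
E
python3 - <<'E'
from h import *
c=cam('top'); s,r=empty(c); print(s,r,loc(r[0])); 
for p in [(237,308),(298,308),(298,437),(237,437)]: 
    w=ray(c,*A(*p),100); print(w.round(1), loc(w).round(1))
E
```

```text
Traceback (most recent call last):
  File "h.py", line 32, in empty
    n,l,s,_=cv2.connectedComponentsWithStats(m); i=1+s[1:,4].argmax()
                                                     ~~~~~~~~~~~~~~^^
ValueError: attempt to get argmax of an empty sequence
```

```bash
sed -i 's/<75)/<100).astype(np.uint8)/' h.py
python3 - <<'E'
from h import *
c=cam('top'); print(c['image'][220,350])
for p in [(237,308),(298,308),(298,437),(237,437)]: 
    w=ray(c,*A(*p),100); print(w.round(1), loc(w).round(1))
s,r=empty(c); print(s,r,loc(r[0])); 
E
```

```text
[95 92 93]
[578.4 -26.1 100. ] [63.8 -4. ]
[578.3 -85.  100. ] [ 60.9 -62.9]
[448.8 -83.9 100. ] [-68.4 -55.8]
[448.9 -25.4 100. ] [-65.5   2.7]
[342 200  21  46 965] ((514.1515502929688, -55.42688751220703), (56.046295166015625, 126.6651382446289), 89.68486785888672) [ -1.74722438 -30.37867851]
```

```bash
python3 - <<'E'
from h import *
go(514,-55.4,180,0)
E
```

```text
d [ 107.  -268.1   28. ] r [-0.    0.12  0.45] | now tip [ 420.1 -328.3  209. ] yaw 0.047 F [-0.  -0.2  0.1] t 5.42 op 0.998 q6 0.74
```

>>> {"op": "play_rows", "data": {
  "increments": [
    {"dx": 12, "dy": -30, "dz": 0, "rx": 0, "ry": 0.1, "rz": 0.2},
    {"dx": 28, "dy": -68, "dz": 0, "rx": 0, "ry": 0.1, "rz": 0.4},
    {"dx": 44, "dy": -106, "dz": 0, "rx": 0, "ry": 0.1, "rz": 0.4},
    {"dx": 59, "dy": -144, "dz": 0, "rx": 0, "ry": 0.1, "rz": 0.45},
    {"dx": 74, "dy": -182, "dz": 0, "rx": 0, "ry": 0.1, "rz": 0.45},
    {"dx": 89, "dy": -220, "dz": 8, "rx": 0, "ry": 0.1, "rz": 0.45},
    {"dx": 102, "dy": -255, "dz": 18, "rx": 0, "ry": 0.1, "rz": 0.45},
    {"dx": 107, "dy": -268, "dz": 28, "rx": 0, "ry": 0.1, "rz": 0.45}
  ],
  "fingers": 1
}}

```text
t: 6.08
eef_pos: [514.5, -50.2, 369.9]
tcp_rot: [-3.141, 0.0, 0.005]
ft_force: [-0.6, -0.9, 0.8]
opening: 0.999
```

```bash
python3 - <<'E'
from h import *
c=cam('side','side3')
cv2.imwrite('pics/c3.png',cv2.resize(c['image'][150:330,240:500,::-1],None,fx=3,fy=3))
go(514,-55.4,65,0)
E
```

```text
d [ -0.2   5.6 113. ] r [-0.01  0.03  0.05] | now tip [514.5 -50.  178. ] yaw 0.005 F [-1.5  2.1 -1.1] t 6.13 op 0.999 q6 1.34
```

View pics/c3.png

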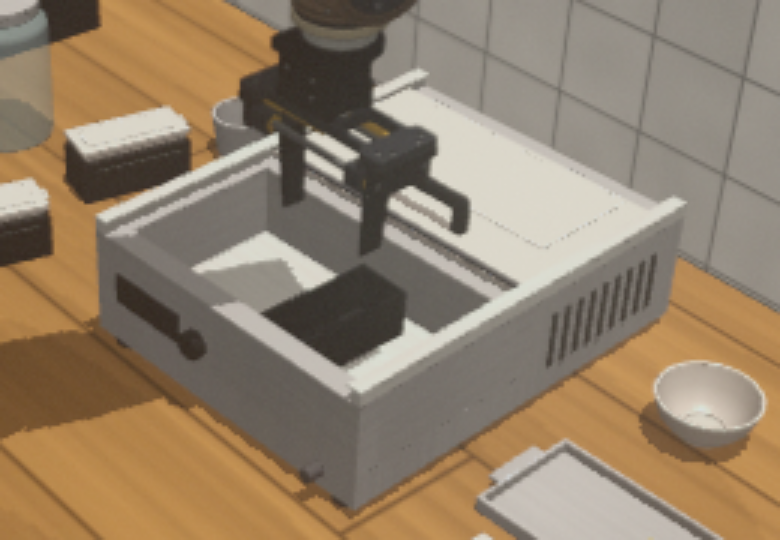

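```bash
python3 - <<'E'
from h import *
c=cam('side')
p=proj(c,[[514+64,-84,100],[514-64,-84,100],[514+64,-84,50],[578,-26,100]]); print((p-[240,150])*3)
E
```

```text
[[401.95301337 291.88466621]
 [295.93385042 344.72706603]
 [398.63046757 335.49289547]
 [359.21597204 263.60461466]]
```

The projected corners match the picture (tub corners at (405,291) and (360,265) in the crop). I descend and grip.

>>> {"op": "play_rows", "data": {
  "increments": [
    {"dx": 0, "dy": 3, "dz": 20, "rx": 0, "ry": 0, "rz": 0},
    {"dx": 0, "dy": 5, "dz": 45, "rx": 0, "ry": 0, "rz": 0},
    {"dx": 0, "dy": 5, "dz": 70, "rx": 0, "ry": 0, "rz": 0},
    {"dx": 0, "dy": 5, "dz": 90, "rx": 0, "ry": 0, "rz": 0},
    {"dx": 0, "dy": 5, "dz": 105, "rx": 0, "ry": 0, "rz": 0},
    {"dx": 0, "dy": 5, "dz": 113, "rx": 0, "ry": 0, "rz": 0},
    {"dx": 0, "dy": 5, "dz": 113, "rx": 0, "ry": 0, "rz": 0}
  ]
}}

```text
t: 6.77
eef_pos: [513.6, -56.8, 254.9]
tcp_rot: [-3.14, 0.006, 0.006]
ft_force: [-0.6, 0.2, 0.0]
opening: 0.998
```

>>> {"op": "play_rows", "data": {
  "increments": [
    {"dx": 0, "dy": 0, "dz": 0, "rx": 0, "ry": 0, "rz": 0},
    {"dx": 0, "dy": 0, "dz": 0, "rx": 0, "ry": 0, "rz": 0},
    {"dx": 0, "dy": 0, "dz": 0, "rx": 0, "ry": 0, "rz": 0},
    {"dx": 0, "dy": 0, "dz": 0, "rx": 0, "ry": 0, "rz": 0},
    {"dx": 0, "dy": 0, "dz": 0, "rx": 0, "ry": 0, "rz": 0},
    {"dx": 0, "dy": 0, "dz": 0, "rx": 0, "ry": 0, "rz": 0},
    {"dx": 0, "dy": 0, "dz": 0, "rx": 0, "ry": 0, "rz": 0},
    {"dx": 0, "dy": 0, "dz": 0, "rx": 0, "ry": 0, "rz": 0}
  ],
  "fingers": 0
}}

```text
t: 7.43
eef_pos: [513.7, -56.9, 255.2]
tcp_rot: [-3.14, 0.005, 0.006]
ft_force: [-1.2, -0.4, 5.9]
opening: 0.61
```

>>> {"op": "play_rows", "data": {
  "increments": [
    {"dx": 0, "dy": 0, "dz": -15, "rx": 0, "ry": 0, "rz": 0},
    {"dx": 0, "dy": 0, "dz": -40, "rx": 0, "ry": 0, "rz": 0},
    {"dx": 0, "dy": 0, "dz": -70, "rx": 0, "ry": 0, "rz": 0},
    {"dx": 0, "dy": 0, "dz": -100, "rx": 0, "ry": 0, "rz": 0},
    {"dx": 0, "dy": 0, "dz": -120, "rx": 0, "ry": 0, "rz": 0},
    {"dx": 0, "dy": 0, "dz": -130, "rx": 0, "ry": 0, "rz": 0}
  ]
}}

```text
t: 7.93
eef_pos: [514.3, -57.0, 387.7]
tcp_rot: [-3.141, 0.002, 0.006]
ft_force: [-0.3, 0.0, -1.8]
opening: 0.609
```

```bash
python3 - <<'E'
from h import *
c=cam('side','side4')
cv2.imwrite('pics/c4.png',cv2.resize(c['image'][130:330,240:500,::-1],None,fx=3,fy=3))
go(567,-352,195,-np.pi/2+WY)
E
```

```text
d [ 50.9 295.3   2.8] r [0.000e+00 1.000e-02 1.462e+01] | now tip [514.4 -57.  198.1] yaw 0.006 F [0.9 0.  0.6] t 7.98 op 0.608 q6 1.33
```

View pics/c4.png

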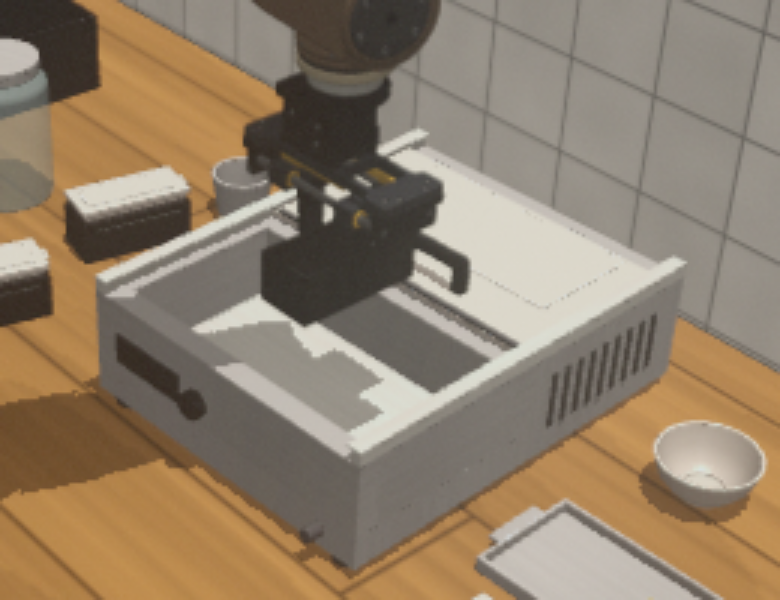

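>>> {"op": "play_rows", "data": {
  "increments": [
    {"dx": 2, "dy": 12, "dz": 0, "rx": 0, "ry": 0, "rz": -0.8},
    {"dx": 5, "dy": 28, "dz": 0, "rx": 0, "ry": 0, "rz": -1.8},
    {"dx": 8, "dy": 46, "dz": 0, "rx": 0, "ry": 0, "rz": -2.8},
    {"dx": 12, "dy": 66, "dz": 0, "rx": 0, "ry": 0, "rz": -3.8},
    {"dx": 16, "dy": 88, "dz": 0, "rx": 0, "ry": 0, "rz": -4.8},
    {"dx": 20, "dy": 110, "dz": 0, "rx": 0, "ry": 0, "rz": -5.8},
    {"dx": 24, "dy": 132, "dz": 0, "rx": 0, "ry": 0, "rz": -6.8},
    {"dx": 28, "dy": 152, "dz": 0, "rx": 0, "ry": 0, "rz": -7.8}
  ]
}}

```text
t: 8.65
eef_pos: [543.3, -210.1, 386.2]
tcp_rot: [-3.138, 0.001, 0.828]
ft_force: [0.2, -0.1, -0.8]
opening: 0.607
```

```bash
python3 - <<'E'
from h import *
go(567,-352,195,np.pi/2+WY)
E
```

```text
d [-88.5 113.4   0.9] r [-0.03 -0.   -7.54] | now tip [ 543.3 -210.1  196.2] yaw 0.828 F [ 0.2 -0.1 -0.8] t 8.65 op 0.607 q6 0.26
```

>>> {"op": "play_rows", "data": {
  "increments": [
    {"dx": -11, "dy": 14, "dz": 0, "rx": 0, "ry": 0, "rz": -1},
    {"dx": -24, "dy": 31, "dz": 0, "rx": 0, "ry": 0, "rz": -2},
    {"dx": -38, "dy": 48, "dz": 0, "rx": 0, "ry": 0, "rz": -3},
    {"dx": -52, "dy": 66, "dz": 0, "rx": 0, "ry": 0, "rz": -4.1},
    {"dx": -65, "dy": 83, "dz": 0, "rx": 0, "ry": 0, "rz": -5.2},
    {"dx": -77, "dy": 99, "dz": 0, "rx": 0, "ry": 0, "rz": -6.3},
    {"dx": -86, "dy": 110, "dz": 0, "rx": 0, "ry": 0, "rz": -7.2},
    {"dx": -88, "dy": 113, "dz": 0, "rx": 0, "ry": 0, "rz": -7.5}
  ]
}}

```text
t: 9.32
eef_pos: [567.0, -353.6, 383.4]
tcp_rot: [-3.137, -0.003, 1.617]
ft_force: [-0.3, 0.1, -1.6]
opening: 0.609
```

```bash
python3 - <<'E'
from h import *
go(567,-352,21,np.pi/2+WY)
E
```

```text
d [  1.1   1.  172.4] r [-0.05 -0.03  0.  ] | now tip [ 567.  -353.6  193.4] yaw 1.617 F [-0.3  0.1 -1.6] t 9.32 op 0.609 q6 -0.7
```

>>> {"op": "play_rows", "data": {
  "increments": [
    {"dx": 1, "dy": 1, "dz": 20, "rx": 0, "ry": 0, "rz": 0},
    {"dx": 1, "dy": 1, "dz": 50, "rx": 0, "ry": 0, "rz": 0},
    {"dx": 1, "dy": 1, "dz": 85, "rx": 0, "ry": 0, "rz": 0},
    {"dx": 1, "dy": 1, "dz": 115, "rx": 0, "ry": 0, "rz": 0},
    {"dx": 1, "dy": 1, "dz": 140, "rx": 0, "ry": 0, "rz": 0},
    {"dx": 1, "dy": 1, "dz": 158, "rx": 0, "ry": 0, "rz": 0},
    {"dx": 1, "dy": 1, "dz": 168, "rx": 0, "ry": 0, "rz": 0},
    {"dx": 1, "dy": 1, "dz": 172, "rx": 0, "ry": 0, "rz": 0}
  ]
}}

```text
t: 9.98
eef_pos: [566.4, -351.6, 209.2]
tcp_rot: [-3.133, -0.006, 1.617]
ft_force: [-12.8, 8.8, 26.1]
opening: 0.61
```

>>> {"op": "play_rows", "data": {
  "increments": [
    {"dx": 0, "dy": 0, "dz": 1, "rx": 0, "ry": 0, "rz": 0},
    {"dx": 0, "dy": 0, "dz": 2, "rx": 0, "ry": 0, "rz": 0}
  ]
}}

```text
t: 10.15
eef_pos: [566.3, -351.5, 209.1]
tcp_rot: [-3.133, -0.006, 1.617]
ft_force: [-10.1, 6.9, 27.6]
opening: 0.61
```

```bash
python3 - <<'E'
from h import *
go(567,-352,19,np.pi/2+WY)
cam('side','side5')
E
```

```text
d [-0.5  0.7  0.1] r [-0.08 -0.06  0.  ] | now tip [ 566.3 -351.5   19.1] yaw 1.617 F [-10.1   6.9  27.6] t 10.15 op 0.61 q6 -0.7
```

View pics/side5.png

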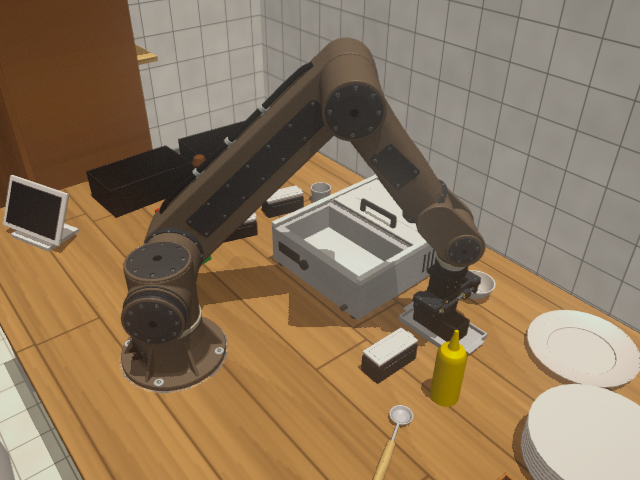

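The tub rests on the tray floor. I release it.

>>> {"op": "play_rows", "data": {
  "increments": [
    {"dx": 0, "dy": 0, "dz": -1, "rx": 0, "ry": 0, "rz": 0},
    {"dx": 0, "dy": 0, "dz": -1, "rx": 0, "ry": 0, "rz": 0},
    {"dx": 0, "dy": 0, "dz": -1, "rx": 0, "ry": 0, "rz": 0},
    {"dx": 0, "dy": 0, "dz": -1, "rx": 0, "ry": 0, "rz": 0},
    {"dx": 0, "dy": 0, "dz": -1, "rx": 0, "ry": 0, "rz": 0}
  ],
  "fingers": 0.8
}}

```text
t: 10.62
eef_pos: [566.3, -351.5, 209.9]
tcp_rot: [-3.133, -0.006, 1.617]
ft_force: [-0.0, -0.5, 0.3]
opening: 0.79
```

>>> {"op": "play_rows", "data": {
  "increments": [
    {"dx": 0, "dy": 0, "dz": -15, "rx": 0, "ry": 0, "rz": 0},
    {"dx": 0, "dy": 0, "dz": -40, "rx": 0, "ry": 0, "rz": 0},
    {"dx": 0, "dy": 0, "dz": -75, "rx": 0, "ry": 0, "rz": 0},
    {"dx": 0, "dy": 0, "dz": -110, "rx": 0, "ry": 0, "rz": 0},
    {"dx": 0, "dy": 0, "dz": -145, "rx": 0, "ry": 0, "rz": 0},
    {"dx": 0, "dy": 0, "dz": -180, "rx": 0, "ry": 0, "rz": 0},
    {"dx": 0, "dy": 0, "dz": -200, "rx": 0, "ry": 0, "rz": 0},
    {"dx": 0, "dy": 0, "dz": -205, "rx": 0, "ry": 0, "rz": 0}
  ],
  "fingers": 0
}}

```text
t: 11.28
eef_pos: [568.2, -352.6, 419.1]
tcp_rot: [-3.137, -0.002, 1.617]
ft_force: [0.1, 0.0, 0.3]
opening: 0.297
```

```bash
python3 - <<'E'
from h import *
c=cam('side','side6')
cv2.imwrite('pics/c6.png',cv2.resize(c['image'][230:430,300:560,::-1],None,fx=3,fy=3))
go(376,-356,200,np.pi/2)
# triangulate bottle: spout
E
```

```text
d [   5.4 -191.9   28.8] r [-0.05 -0.03  0.44] | now tip [ 568.1 -352.6  227.7] yaw 1.617 F [ 0.6 -0.3  0.7] t 11.33 op 0.252 q6 -0.7
```

View pics/c6.png

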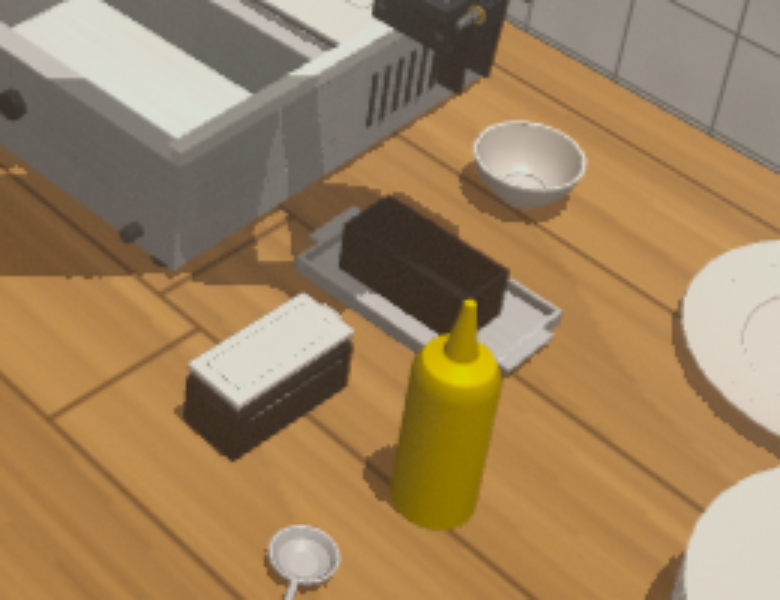

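The empty tub stands in the tray (crop centre (425,265)). Now I measure the bottle's base and spout and the right tub.

```bash
python3 - <<'E'
from h import *
c=cam('side')
f=lambda x,y:(300+x/3-.33,230+y/3-.33)
print('spout',ray(c,*f(468,301),200)); print('base',[ray(c,*f(*p),0).round(0) for p in [(392,500),(478,510),(437,527)]])
print('shoulder', [ray(c,*f(*p),130).round(0) for p in [(412,375),(500,380)]])
print('tub top side', [ray(c,*f(*p),62).round(0) for p in [(190,362),(238,404),(353,330),(303,296)]])
E
```

```text
spout [ 406.99695974 -498.68319206  200.        ]
base [array([ 382., -483.,    0.]), array([ 425., -530.,    0.]), array([ 389., -521.,    0.])]
shoulder [array([ 383., -481.,  130.]), array([ 427., -523.,  130.])]
tub top side [array([ 317., -327.,   62.]), array([ 315., -381.,   62.]), array([ 439., -381.,   62.]), array([ 436., -329.,   62.])]
```

>>> {"op": "play_rows", "data": {
  "increments": [
    {"dx": 0, "dy": -8, "dz": 0, "rx": 0, "ry": 0, "rz": 1},
    {"dx": 0, "dy": -20, "dz": 0, "rx": 0, "ry": 0, "rz": 2.1},
    {"dx": 1, "dy": -36, "dz": 0, "rx": 0, "ry": 0, "rz": 3.2},
    {"dx": 2, "dy": -54, "dz": 0, "rx": 0, "ry": 0, "rz": 4.3},
    {"dx": 2, "dy": -72, "dz": 0, "rx": 0, "ry": 0, "rz": 5.4},
    {"dx": 3, "dy": -90, "dz": 0, "rx": 0, "ry": 0, "rz": 6.5},
    {"dx": 3, "dy": -108, "dz": 0, "rx": 0, "ry": 0, "rz": 7.6},
    {"dx": 4, "dy": -124, "dz": 0, "rx": 0, "ry": 0, "rz": 8.7}
  ]
}}

```text
t: 12.05
eef_pos: [442.9, -354.3, 414.3]
tcp_rot: [-3.13, 0.003, 0.7]
ft_force: [0.7, -0.3, 0.4]
opening: 0.005
```

```bash
python3 - <<'E'
from h import *
go(377,-355,150,-0.02)
E
```

```text
d [-50.6 -41.   75. ] r [-0.1   0.07  6.88] | now tip [ 442.9 -354.3  224.3] yaw 0.7 F [ 0.7 -0.3  0.4] t 12.05 op 0.005 q6 0.08
```

>>> {"op": "play_rows", "data": {
  "increments": [
    {"dx": -8, "dy": -6, "dz": 0, "rx": 0, "ry": 0, "rz": 1.1},
    {"dx": -16, "dy": -13, "dz": 5, "rx": 0, "ry": 0, "rz": 2.2},
    {"dx": -26, "dy": -21, "dz": 15, "rx": 0, "ry": 0, "rz": 3.3},
    {"dx": -36, "dy": -29, "dz": 30, "rx": -0.05, "ry": 0, "rz": 4.4},
    {"dx": -44, "dy": -35, "dz": 45, "rx": -0.1, "ry": 0, "rz": 5.5},
    {"dx": -48, "dy": -39, "dz": 60, "rx": -0.1, "ry": 0.07, "rz": 6.4},
    {"dx": -51, "dy": -41, "dz": 70, "rx": -0.1, "ry": 0.07, "rz": 6.9},
    {"dx": -51, "dy": -41, "dz": 75, "rx": -0.1, "ry": 0.07, "rz": 6.9}
  ]
}}

```text
t: 12.72
eef_pos: [375.8, -355.0, 337.2]
tcp_rot: [-3.138, 0.003, -0.025]
ft_force: [0.3, -0.6, 0.3]
opening: 0.002
```

```bash
python3 - <<'E'
from h import *
go(377,-355,70,-0.02)
c=cam('side','side7')
cv2.imwrite('pics/c7.png',cv2.resize(c['image'][230:430,300:560,::-1],None,fx=3,fy=3))
E
```

```text
d [ 1.4  0.3 77.2] r [-0.03  0.03 -0.05] | now tip [ 375.8 -355.   147.2] yaw -0.025 F [ 0.3 -0.6  0.3] t 12.72 op 0.002 q6 0.71
```

View pics/c7.png

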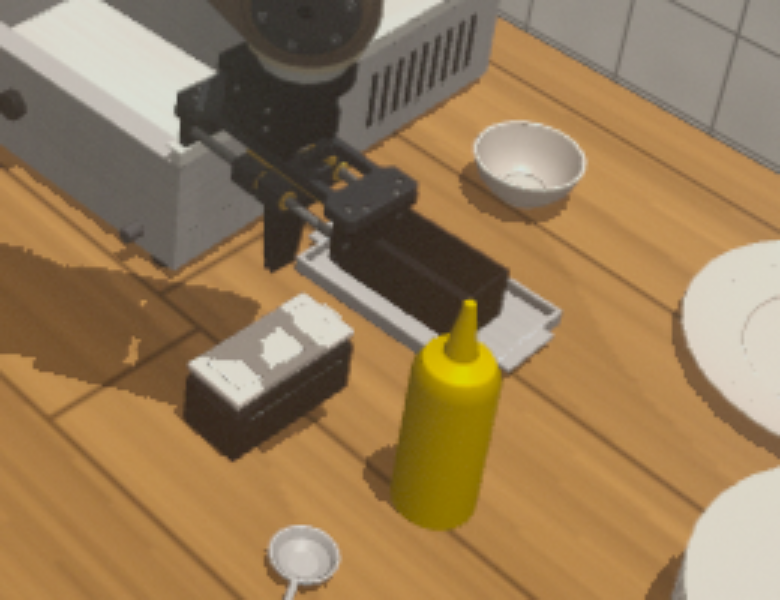

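>>> {"op": "play_rows", "data": {
  "increments": [
    {"dx": 1, "dy": 0, "dz": 20, "rx": 0, "ry": 0, "rz": 0},
    {"dx": 1, "dy": 0, "dz": 40, "rx": 0, "ry": 0, "rz": 0},
    {"dx": 1, "dy": 0, "dz": 57, "rx": 0, "ry": 0, "rz": 0},
    {"dx": 1, "dy": 0, "dz": 70, "rx": 0, "ry": 0, "rz": 0},
    {"dx": 1, "dy": 0, "dz": 77, "rx": 0, "ry": 0, "rz": 0},
    {"dx": 1, "dy": 0, "dz": 77, "rx": 0, "ry": 0, "rz": 0}
  ]
}}

```text
t: 13.27
eef_pos: [377.1, -354.7, 258.8]
tcp_rot: [-3.136, 0.005, -0.02]
ft_force: [0.3, 0.4, -1.1]
opening: 0.005
```

>>> {"op": "play_rows", "data": {
  "increments": [
    {"dx": 0, "dy": 0, "dz": 2, "rx": 0, "ry": 0, "rz": 0},
    {"dx": 0, "dy": 0, "dz": 4, "rx": 0, "ry": 0, "rz": 0},
    {"dx": 0, "dy": 0, "dz": 6, "rx": 0, "ry": 0, "rz": 0},
    {"dx": 0, "dy": 0, "dz": 7, "rx": 0, "ry": 0, "rz": 0},
    {"dx": 0, "dy": 0, "dz": 8, "rx": 0, "ry": 0, "rz": 0}
  ]
}}

```text
t: 13.68
eef_pos: [377.2, -354.7, 251.3]
tcp_rot: [-3.137, 0.004, -0.02]
ft_force: [-0.1, 1.2, 5.7]
opening: 0.006
```

>>> {"op": "play_rows", "data": {
  "increments": [
    {"dx": 0, "dy": 0, "dz": 1, "rx": 0, "ry": 0, "rz": 0},
    {"dx": 0, "dy": 0, "dz": 2, "rx": 0, "ry": 0, "rz": 0},
    {"dx": 0, "dy": 0, "dz": 3, "rx": 0, "ry": 0, "rz": 0}
  ]
}}

```text
t: 13.93
eef_pos: [377.2, -354.6, 248.5]
tcp_rot: [-3.137, 0.004, -0.02]
ft_force: [0.4, 1.6, 5.4]
opening: 0.0
```

Now at tip 58.5 with the lid moving at about 6 N. I continue to the hard stop.

>>> {"op": "play_rows", "data": {
  "increments": [
    {"dx": 0, "dy": 0, "dz": 1, "rx": 0, "ry": 0, "rz": 0},
    {"dx": 0, "dy": 0, "dz": 2, "rx": 0, "ry": 0, "rz": 0},
    {"dx": 0, "dy": 0, "dz": 2, "rx": 0, "ry": 0, "rz": 0}
  ]
}}

```text
t: 14.18
eef_pos: [377.1, -354.5, 248.1]
tcp_rot: [-3.138, 0.003, -0.02]
ft_force: [-5.2, 6.6, 29.2]
opening: 0.003
```

>>> {"op": "play_rows", "data": {
  "increments": [
    {"dx": 0, "dy": 0, "dz": -8, "rx": 0, "ry": 0, "rz": 0},
    {"dx": 0, "dy": 0, "dz": -20, "rx": 0, "ry": 0, "rz": 0},
    {"dx": 0, "dy": 0, "dz": -30, "rx": 0, "ry": 0, "rz": 0},
    {"dx": 0, "dy": 0, "dz": -35, "rx": 0, "ry": 0, "rz": 0},
    {"dx": 0, "dy": 0, "dz": -35, "rx": 0, "ry": 0, "rz": 0},
    {"dx": 0, "dy": 0, "dz": -35, "rx": 0, "ry": 0, "rz": 0},
    {"dx": 0, "dy": 0, "dz": -35, "rx": 0, "ry": 0, "rz": 0},
    {"dx": 0, "dy": 0, "dz": -35, "rx": 0, "ry": 0, "rz": 0}
  ],
  "fingers": 1
}}

```text
t: 14.85
eef_pos: [377.2, -354.6, 282.6]
tcp_rot: [-3.138, 0.004, -0.02]
ft_force: [0.8, -0.6, 0.2]
opening: 0.511
```

>>> {"op": "play_rows", "data": {
  "increments": [
    {"dx": 0, "dy": 0, "dz": 0, "rx": 0, "ry": 0, "rz": 0},
    {"dx": 0, "dy": 0, "dz": 0, "rx": 0, "ry": 0, "rz": 0},
    {"dx": 0, "dy": 0, "dz": 0, "rx": 0, "ry": 0, "rz": 0},
    {"dx": 0, "dy": 0, "dz": 0, "rx": 0, "ry": 0, "rz": 0},
    {"dx": 0, "dy": 0, "dz": 0, "rx": 0, "ry": 0, "rz": 0}
  ]
}}

```text
t: 15.27
eef_pos: [377.2, -354.6, 282.5]
tcp_rot: [-3.138, 0.004, -0.02]
ft_force: [-0.3, 0.4, 0.8]
opening: 0.858
```

```bash
python3 - <<'E'
from h import *
go(377,-355,19,-0.02)
c=cam('side','side8')
cv2.imwrite('pics/c8.png',cv2.resize(c['image'][230:430,300:560,::-1],None,fx=3,fy=3))
E
```

```text
d [ 0.1  0.7 73.5] r [-0.04  0.03  0.  ] | now tip [ 377.2 -354.6   92.5] yaw -0.02 F [-0.3  0.4  0.8] t 15.27 op 0.858 q6 0.71
```

View pics/c8.png

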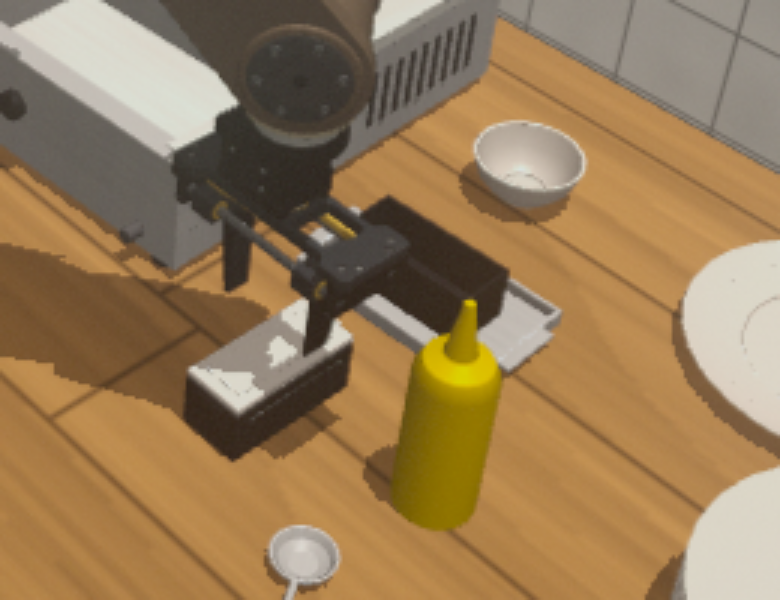

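>>> {"op": "play_rows", "data": {
  "increments": [
    {"dx": 0, "dy": 1, "dz": 10, "rx": 0, "ry": 0, "rz": 0},
    {"dx": 0, "dy": 1, "dz": 25, "rx": 0, "ry": 0, "rz": 0},
    {"dx": 0, "dy": 1, "dz": 42, "rx": 0, "ry": 0, "rz": 0},
    {"dx": 0, "dy": 1, "dz": 58, "rx": 0, "ry": 0, "rz": 0},
    {"dx": 0, "dy": 1, "dz": 68, "rx": 0, "ry": 0, "rz": 0},
    {"dx": 0, "dy": 1, "dz": 73, "rx": 0, "ry": 0, "rz": 0},
    {"dx": 0, "dy": 1, "dz": 73, "rx": 0, "ry": 0, "rz": 0}
  ]
}}

```text
t: 15.9
eef_pos: [376.8, -355.3, 208.4]
tcp_rot: [-3.136, 0.005, -0.02]
ft_force: [-0.7, -0.6, 0.1]
opening: 1.0
```

>>> {"op": "play_rows", "data": {
  "increments": [
    {"dx": 0, "dy": 0, "dz": 0, "rx": 0, "ry": 0, "rz": 0},
    {"dx": 0, "dy": 0, "dz": 0, "rx": 0, "ry": 0, "rz": 0},
    {"dx": 0, "dy": 0, "dz": 0, "rx": 0, "ry": 0, "rz": 0},
    {"dx": 0, "dy": 0, "dz": 0, "rx": 0, "ry": 0, "rz": 0},
    {"dx": 0, "dy": 0, "dz": 0, "rx": 0, "ry": 0, "rz": 0},
    {"dx": 0, "dy": 0, "dz": 0, "rx": 0, "ry": 0, "rz": 0},
    {"dx": 0, "dy": 0, "dz": 0, "rx": 0, "ry": 0, "rz": 0},
    {"dx": 0, "dy": 0, "dz": 0, "rx": 0, "ry": 0, "rz": 0}
  ],
  "fingers": 0
}}

```text
t: 16.57
eef_pos: [376.9, -355.4, 208.7]
tcp_rot: [-3.137, 0.004, -0.02]
ft_force: [-0.4, -0.7, 3.6]
opening: 0.608
```

>>> {"op": "play_rows", "data": {
  "increments": [
    {"dx": 0, "dy": 0, "dz": -15, "rx": 0, "ry": 0, "rz": 0},
    {"dx": 0, "dy": 0, "dz": -40, "rx": 0, "ry": 0, "rz": 0},
    {"dx": 0, "dy": 0, "dz": -70, "rx": 0, "ry": 0, "rz": 0},
    {"dx": 0, "dy": 0, "dz": -100, "rx": 0, "ry": 0, "rz": 0},
    {"dx": 0, "dy": 0, "dz": -130, "rx": 0, "ry": 0, "rz": 0},
    {"dx": 0, "dy": 0, "dz": -155, "rx": 0, "ry": 0, "rz": 0},
    {"dx": 0, "dy": 0, "dz": -170, "rx": 0, "ry": 0, "rz": 0},
    {"dx": 0, "dy": 0, "dz": -170, "rx": 0, "ry": 0, "rz": 0}
  ]
}}

```text
t: 17.23
eef_pos: [377.7, -356.1, 381.4]
tcp_rot: [-3.14, 0.001, -0.02]
ft_force: [-0.1, 0.2, -4.0]
opening: 0.608
```

```bash
python3 - <<'E'
from h import *
go(*w2(0,-92),190,WY)
c=cam('side','side9')
E
```

```text
d [ 136.4 -241.9    1.5] r [-0.01  0.01 -0.63] | now tip [ 377.7 -356.1  191.4] yaw -0.02 F [-0.1  0.2 -4. ] t 17.23 op 0.608 q6 0.71
```

View pics/side9.png

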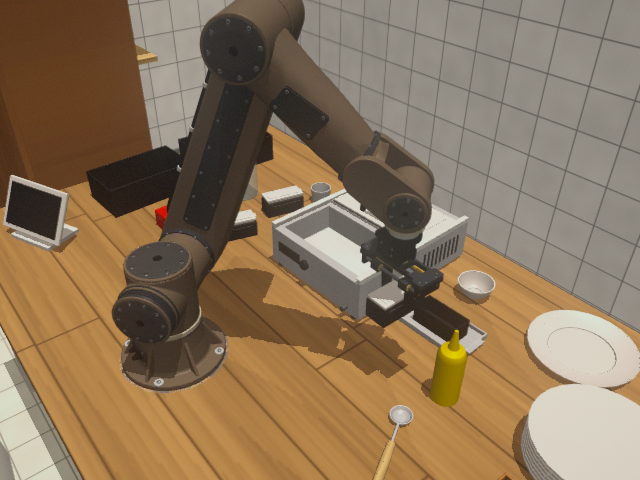

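>>> {"op": "play_rows", "data": {
  "increments": [
    {"dx": 12, "dy": -22, "dz": 0, "rx": 0, "ry": 0, "rz": -0.1},
    {"dx": 30, "dy": -54, "dz": 0, "rx": 0, "ry": 0, "rz": -0.2},
    {"dx": 49, "dy": -89, "dz": 0, "rx": 0, "ry": 0, "rz": -0.3},
    {"dx": 68, "dy": -124, "dz": 0, "rx": 0, "ry": 0, "rz": -0.4},
    {"dx": 88, "dy": -160, "dz": 0, "rx": 0, "ry": 0, "rz": -0.5},
    {"dx": 108, "dy": -195, "dz": 0, "rx": 0, "ry": 0, "rz": -0.6},
    {"dx": 126, "dy": -230, "dz": 0, "rx": 0, "ry": 0, "rz": -0.6},
    {"dx": 136, "dy": -249, "dz": 0, "rx": 0, "ry": 0, "rz": -0.6}
  ]
}}

```text
t: 17.95
eef_pos: [519.3, -106.4, 377.7]
tcp_rot: [-3.136, 0.006, 0.045]
ft_force: [-0.8, -0.2, -3.0]
opening: 0.61
```

```bash
python3 - <<'E'
from h import *
go(*w2(0,-84),70,WY)
c=cam('top','top10')
c=cam('side','side10')
cv2.imwrite('pics/c10.png',cv2.resize(c['image'][130:330,240:500,::-1],None,fx=3,fy=3))
E
```

```text
d [ -0.4   3.  117.7] r [-0.05  0.05 -0.01] | now tip [ 519.3 -106.4  187.7] yaw 0.045 F [-0.8 -0.2 -3. ] t 17.95 op 0.61 q6 1.2
```

View pics/c10.png

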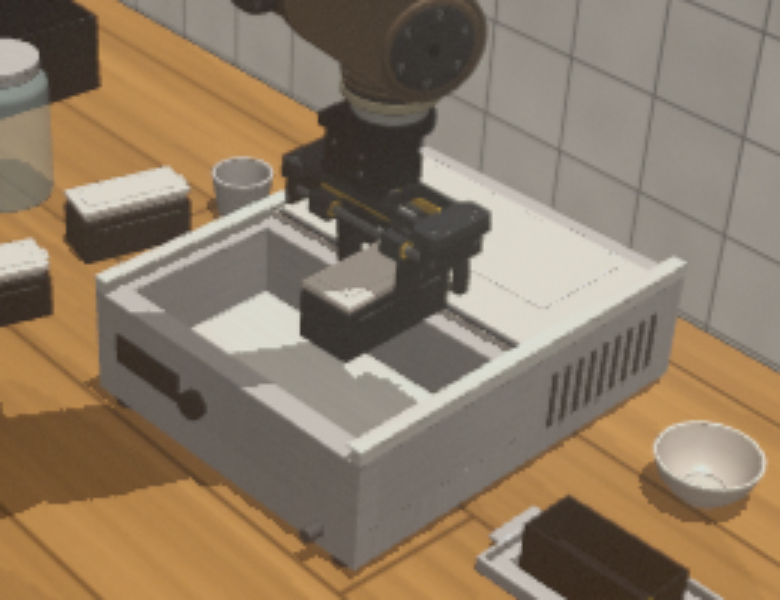

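>>> {"op": "play_rows", "data": {
  "increments": [
    {"dx": -1, "dy": 3, "dz": 15, "rx": 0, "ry": 0, "rz": 0},
    {"dx": -1, "dy": 3, "dz": 38, "rx": 0, "ry": 0, "rz": 0},
    {"dx": -1, "dy": 3, "dz": 60, "rx": 0, "ry": 0, "rz": 0},
    {"dx": -1, "dy": 3, "dz": 80, "rx": 0, "ry": 0, "rz": 0},
    {"dx": -1, "dy": 3, "dz": 97, "rx": 0, "ry": 0, "rz": 0},
    {"dx": -1, "dy": 3, "dz": 108, "rx": 0, "ry": 0, "rz": 0},
    {"dx": -1, "dy": 3, "dz": 114, "rx": 0, "ry": 0, "rz": 0},
    {"dx": -1, "dy": 3, "dz": 117, "rx": 0, "ry": 0, "rz": 0}
  ]
}}

```text
t: 18.72
eef_pos: [517.2, -109.8, 258.9]
tcp_rot: [-3.135, 0.009, 0.046]
ft_force: [-1.5, -0.1, -0.4]
opening: 0.607
```

>>> {"op": "play_rows", "data": {
  "increments": [
    {"dx": 0, "dy": 0, "dz": 1, "rx": 0, "ry": 0, "rz": 0},
    {"dx": 0, "dy": 0, "dz": 2, "rx": 0, "ry": 0, "rz": 0}
  ]
}}

```text
t: 18.88
eef_pos: [517.2, -109.7, 258.5]
tcp_rot: [-3.136, 0.007, 0.047]
ft_force: [-8.4, 5.7, 33.3]
opening: 0.611
```

Down on the floor. I release it and lift.

>>> {"op": "play_rows", "data": {
  "increments": [
    {"dx": 0, "dy": 0, "dz": -1, "rx": 0, "ry": 0, "rz": 0},
    {"dx": 0, "dy": 0, "dz": -1, "rx": 0, "ry": 0, "rz": 0},
    {"dx": 0, "dy": 0, "dz": -1, "rx": 0, "ry": 0, "rz": 0},
    {"dx": 0, "dy": 0, "dz": -1, "rx": 0, "ry": 0, "rz": 0},
    {"dx": 0, "dy": 0, "dz": -1, "rx": 0, "ry": 0, "rz": 0}
  ],
  "fingers": 0.78
}}

```text
t: 19.3
eef_pos: [517.2, -109.8, 259.5]
tcp_rot: [-3.136, 0.007, 0.047]
ft_force: [-0.6, -0.2, -0.3]
opening: 0.78
```

>>> {"op": "play_rows", "data": {
  "increments": [
    {"dx": 0, "dy": 0, "dz": -15, "rx": 0, "ry": 0, "rz": 0},
    {"dx": 0, "dy": 0, "dz": -40, "rx": 0, "ry": 0, "rz": 0},
    {"dx": 0, "dy": 0, "dz": -75, "rx": 0, "ry": 0, "rz": 0},
    {"dx": 0, "dy": 0, "dz": -105, "rx": 0, "ry": 0, "rz": 0},
    {"dx": 0, "dy": -25, "dz": -125, "rx": 0, "ry": 0, "rz": 0},
    {"dx": 0, "dy": -60, "dz": -135, "rx": 0, "ry": 0, "rz": 0},
    {"dx": 0, "dy": -95, "dz": -140, "rx": 0, "ry": 0, "rz": 0},
    {"dx": 0, "dy": -130, "dz": -140, "rx": 0, "ry": 0, "rz": 0}
  ]
}}

```text
t: 19.97
eef_pos: [511.9, 20.4, 401.6]
tcp_rot: [-3.136, 0.005, 0.046]
ft_force: [1.0, -0.4, -0.2]
opening: 0.778
```

>>> {"op": "play_rows", "data": {
  "increments": [
    {"dx": -10, "dy": -35, "dz": 0, "rx": 0, "ry": 0, "rz": 0.4},
    {"dx": -25, "dy": -70, "dz": 0, "rx": 0, "ry": 0, "rz": 0.8},
    {"dx": -40, "dy": -105, "dz": 0, "rx": 0, "ry": 0, "rz": 1.2},
    {"dx": -55, "dy": -140, "dz": 0, "rx": 0, "ry": 0, "rz": 1.6},
    {"dx": -70, "dy": -170, "dz": 0, "rx": 0, "ry": 0, "rz": 2.0},
    {"dx": -80, "dy": -190, "dz": 0, "rx": 0, "ry": 0, "rz": 2.5},
    {"dx": -80, "dy": -200, "dz": 0, "rx": 0, "ry": 0, "rz": 3}
  ],
  "fingers": 0
}}

```text
t: 20.55
eef_pos: [420.9, 218.5, 403.1]
tcp_rot: [-3.138, 0.007, -0.269]
ft_force: [0.5, 0.1, 0.1]
opening: 0.344
```

```bash
python3 - <<'E'
from h import *
c=cam('top','top11')
c=cam('side','side11')
go(388,332,150,-0.27)
E
```

```text
d [ -62.8 -100.9   63.9] r [-0.04  0.06  0.03] | now tip [422.3 217.8 213.1] yaw -0.267 F [-0.7 -0.   0.9] t 20.65 op 0.261 q6 2.17
```

View pics/top11.png

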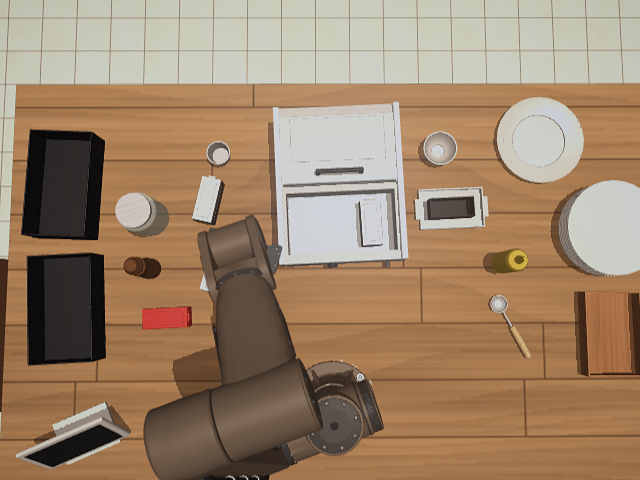

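View pics/side11.png

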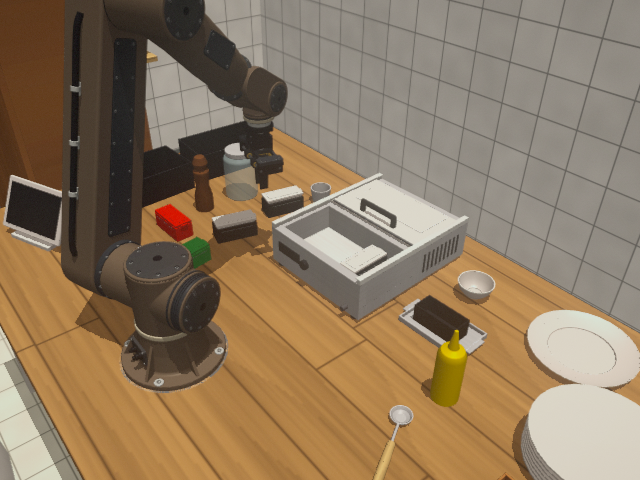

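Tub 1 stands in the well at (371,222) in the top view, and the empty tub is in the tray at (450,208). Tub 2 in the side view, at (235,227), hasn't moved, so I go over it.

>>> {"op": "play_rows", "data": {
  "increments": [
    {"dx": -10, "dy": -15, "dz": 0, "rx": 0, "ry": 0, "rz": 0},
    {"dx": -25, "dy": -40, "dz": 10, "rx": 0, "ry": 0, "rz": 0},
    {"dx": -42, "dy": -66, "dz": 25, "rx": 0, "ry": 0, "rz": 0},
    {"dx": -56, "dy": -88, "dz": 40, "rx": 0, "ry": 0, "rz": 0},
    {"dx": -65, "dy": -100, "dz": 55, "rx": 0, "ry": 0, "rz": 0.1},
    {"dx": -66, "dy": -102, "dz": 64, "rx": 0, "ry": 0, "rz": 0.1},
    {"dx": -66, "dy": -102, "dz": 64, "rx": 0, "ry": 0, "rz": 0.1}
  ]
}}

```text
t: 21.23
eef_pos: [385.4, 333.6, 338.2]
tcp_rot: [-3.14, 0.008, -0.275]
ft_force: [0.2, -0.2, 0.3]
opening: 0.003
```

```bash
python3 - <<'E'
from h import *
go(385,333,69,-0.28)
c=cam('side','side12')
cv2.imwrite('pics/c12.png',cv2.resize(c['image'][130:330,140:400,::-1],None,fx=3,fy=3))
p=proj(c,[[385,333,62]]); print((p-[140,130])*3)
E
```

```text
d [ 0.5  0.8 79.2] r [-0.01  0.08  0.05] | now tip [385.4 333.6 148.2] yaw -0.275 F [ 0.2 -0.2  0.3] t 21.23 op 0.003 q6 2.42
[[279.90393721 264.0885753 ]]
```

View pics/c12.png

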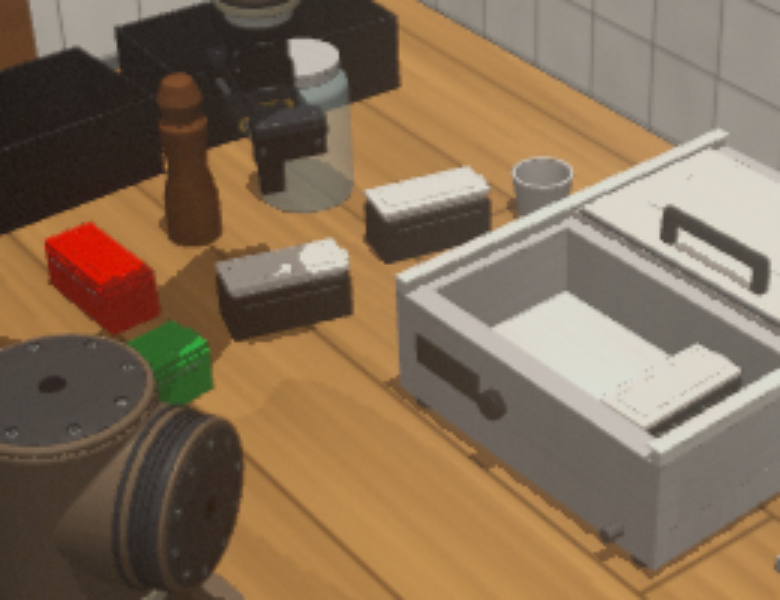

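The projection (280,264) matches the lid centre. I press.

>>> {"op": "play_rows", "data": {
  "increments": [
    {"dx": 0, "dy": 1, "dz": 20, "rx": 0, "ry": 0, "rz": 0},
    {"dx": 0, "dy": 1, "dz": 40, "rx": 0, "ry": 0, "rz": 0},
    {"dx": 0, "dy": 1, "dz": 60, "rx": 0, "ry": 0, "rz": 0},
    {"dx": 0, "dy": 1, "dz": 73, "rx": 0, "ry": 0, "rz": 0},
    {"dx": 0, "dy": 1, "dz": 79, "rx": 0, "ry": 0, "rz": 0},
    {"dx": 0, "dy": 1, "dz": 81, "rx": 0, "ry": 0, "rz": 0}
  ]
}}

```text
t: 21.78
eef_pos: [385.7, 331.7, 258.1]
tcp_rot: [-3.14, 0.008, -0.277]
ft_force: [-0.5, -0.8, -0.6]
opening: 0.006
```

>>> {"op": "play_rows", "data": {
  "increments": [
    {"dx": 0, "dy": 0, "dz": 2, "rx": 0, "ry": 0, "rz": 0},
    {"dx": 0, "dy": 0, "dz": 4, "rx": 0, "ry": 0, "rz": 0},
    {"dx": 0, "dy": 0, "dz": 6, "rx": 0, "ry": 0, "rz": 0},
    {"dx": 0, "dy": 0, "dz": 7, "rx": 0, "ry": 0, "rz": 0},
    {"dx": 0, "dy": 0, "dz": 8, "rx": 0, "ry": 0, "rz": 0}
  ]
}}

```text
t: 22.2
eef_pos: [385.9, 331.7, 250.8]
tcp_rot: [-3.139, 0.006, -0.277]
ft_force: [2.2, -2.2, 4.8]
opening: 0.004
```

>>> {"op": "play_rows", "data": {
  "increments": [
    {"dx": 0, "dy": 0, "dz": 1, "rx": 0, "ry": 0, "rz": 0},
    {"dx": 0, "dy": 0, "dz": 2, "rx": 0, "ry": 0, "rz": 0},
    {"dx": 0, "dy": 0, "dz": 2, "rx": 0, "ry": 0, "rz": 0}
  ]
}}

```text
t: 22.45
eef_pos: [385.9, 331.7, 248.8]
tcp_rot: [-3.139, 0.006, -0.277]
ft_force: [1.0, -2.5, 3.7]
opening: 0.003
```

>>> {"op": "play_rows", "data": {
  "increments": [
    {"dx": 0, "dy": 0, "dz": 1, "rx": 0, "ry": 0, "rz": 0},
    {"dx": 0, "dy": 0, "dz": 2, "rx": 0, "ry": 0, "rz": 0},
    {"dx": 0, "dy": 0, "dz": 2.5, "rx": 0, "ry": 0, "rz": 0}
  ]
}}

```text
t: 22.7
eef_pos: [385.8, 331.7, 248.0]
tcp_rot: [-3.138, 0.005, -0.276]
ft_force: [-5.1, -8.0, 41.3]
opening: 0.004
```

>>> {"op": "play_rows", "data": {
  "increments": [
    {"dx": 0, "dy": 0, "dz": -8, "rx": 0, "ry": 0, "rz": 0},
    {"dx": 0, "dy": 0, "dz": -20, "rx": 0, "ry": 0, "rz": 0},
    {"dx": 0, "dy": 0, "dz": -30, "rx": 0, "ry": 0, "rz": 0},
    {"dx": 0, "dy": 0, "dz": -35, "rx": 0, "ry": 0, "rz": 0},
    {"dx": 0, "dy": 0, "dz": -35, "rx": 0, "ry": 0, "rz": 0},
    {"dx": 0, "dy": 0, "dz": -35, "rx": 0, "ry": 0, "rz": 0},
    {"dx": 0, "dy": 0, "dz": -35, "rx": 0, "ry": 0, "rz": 0},
    {"dx": 0, "dy": 0, "dz": -35, "rx": 0, "ry": 0, "rz": 0}
  ],
  "fingers": 1
}}

```text
t: 23.37
eef_pos: [385.9, 331.5, 282.5]
tcp_rot: [-3.139, 0.006, -0.276]
ft_force: [-0.7, -0.5, 1.5]
opening: 0.507
```

>>> {"op": "play_rows", "data": {
  "increments": [
    {"dx": 0, "dy": 0, "dz": 0, "rx": 0, "ry": 0, "rz": 0},
    {"dx": 0, "dy": 0, "dz": 0, "rx": 0, "ry": 0, "rz": 0},
    {"dx": 0, "dy": 0, "dz": 0, "rx": 0, "ry": 0, "rz": 0},
    {"dx": 0, "dy": 0, "dz": 0, "rx": 0, "ry": 0, "rz": 0},
    {"dx": 0, "dy": 0, "dz": 0, "rx": 0, "ry": 0, "rz": 0}
  ]
}}

```text
t: 23.78
eef_pos: [385.9, 331.5, 282.4]
tcp_rot: [-3.139, 0.006, -0.276]
ft_force: [0.2, -0.9, 0.0]
opening: 0.859
```

```bash
python3 - <<'E'
from h import *
go(385,333,19,-0.28)
c=cam('side','side13')
cv2.imwrite('pics/c13.png',cv2.resize(c['image'][130:330,140:400,::-1],None,fx=3,fy=3))
E
```

```text
d [-0.8 -1.  73.4] r [-0.03  0.06  0.03] | now tip [385.9 331.5  92.4] yaw -0.276 F [ 0.2 -0.9  0. ] t 23.78 op 0.859 q6 2.42
```

View pics/c13.png

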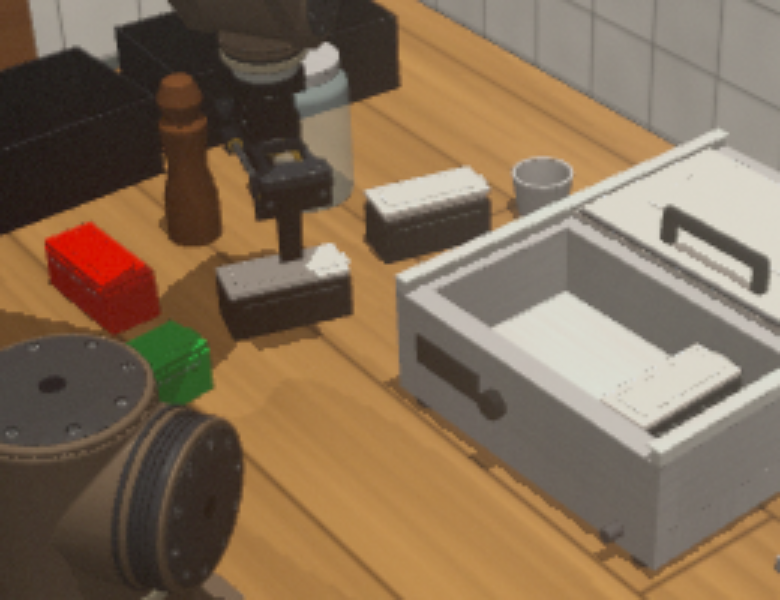

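>>> {"op": "play_rows", "data": {
  "increments": [
    {"dx": -1, "dy": -1, "dz": 10, "rx": 0, "ry": 0, "rz": 0},
    {"dx": -1, "dy": -1, "dz": 25, "rx": 0, "ry": 0, "rz": 0},
    {"dx": -1, "dy": -1, "dz": 42, "rx": 0, "ry": 0, "rz": 0},
    {"dx": -1, "dy": -1, "dz": 58, "rx": 0, "ry": 0, "rz": 0},
    {"dx": -1, "dy": -1, "dz": 68, "rx": 0, "ry": 0, "rz": 0},
    {"dx": -1, "dy": -1, "dz": 73, "rx": 0, "ry": 0, "rz": 0},
    {"dx": -1, "dy": -1, "dz": 73, "rx": 0, "ry": 0, "rz": 0}
  ]
}}

```text
t: 24.42
eef_pos: [384.7, 333.0, 208.4]
tcp_rot: [-3.14, 0.007, -0.276]
ft_force: [-0.3, -0.4, -0.3]
opening: 1.0
```

>>> {"op": "play_rows", "data": {
  "increments": [
    {"dx": 0, "dy": 0, "dz": 0, "rx": 0, "ry": 0, "rz": 0},
    {"dx": 0, "dy": 0, "dz": 0, "rx": 0, "ry": 0, "rz": 0},
    {"dx": 0, "dy": 0, "dz": 0, "rx": 0, "ry": 0, "rz": 0},
    {"dx": 0, "dy": 0, "dz": 0, "rx": 0, "ry": 0, "rz": 0},
    {"dx": 0, "dy": 0, "dz": 0, "rx": 0, "ry": 0, "rz": 0},
    {"dx": 0, "dy": 0, "dz": 0, "rx": 0, "ry": 0, "rz": 0},
    {"dx": 0, "dy": 0, "dz": 0, "rx": 0, "ry": 0, "rz": 0},
    {"dx": 0, "dy": 0, "dz": 0, "rx": 0, "ry": 0, "rz": 0}
  ],
  "fingers": 0
}}

```text
t: 25.08
eef_pos: [384.7, 332.9, 208.6]
tcp_rot: [-3.14, 0.007, -0.276]
ft_force: [-0.8, -1.5, 5.0]
opening: 0.61
```

>>> {"op": "play_rows", "data": {
  "increments": [
    {"dx": 0, "dy": 0, "dz": -15, "rx": 0, "ry": 0, "rz": 0},
    {"dx": 0, "dy": 0, "dz": -40, "rx": 0, "ry": 0, "rz": 0},
    {"dx": 0, "dy": 0, "dz": -70, "rx": 0, "ry": 0, "rz": 0},
    {"dx": 0, "dy": 0, "dz": -100, "rx": 0, "ry": 0, "rz": 0},
    {"dx": 0, "dy": 0, "dz": -130, "rx": 0, "ry": 0, "rz": 0},
    {"dx": 0, "dy": 0, "dz": -155, "rx": 0, "ry": 0, "rz": 0},
    {"dx": 0, "dy": 0, "dz": -170, "rx": 0, "ry": 0, "rz": 0},
    {"dx": 0, "dy": 0, "dz": -170, "rx": 0, "ry": 0, "rz": 0}
  ]
}}

```text
t: 25.75
eef_pos: [385.9, 332.4, 381.3]
tcp_rot: [-3.136, 0.004, -0.276]
ft_force: [-0.3, -0.6, -3.5]
opening: 0.613
```

```bash
python3 - <<'E'
from h import *
go(*w2(0,84),190,WY)
c=cam('side','side14')
cv2.imwrite('pics/c14.png',cv2.resize(c['image'][130:330,140:400,::-1],None,fx=3,fy=3))
E
```

```text
d [194.6 229.1  -0.7] r [-0.06  0.03 -3.08] | now tip [385.9 332.4 191.3] yaw -0.276 F [-0.3 -0.6 -3.5] t 25.75 op 0.613 q6 2.42
```

View pics/c14.png

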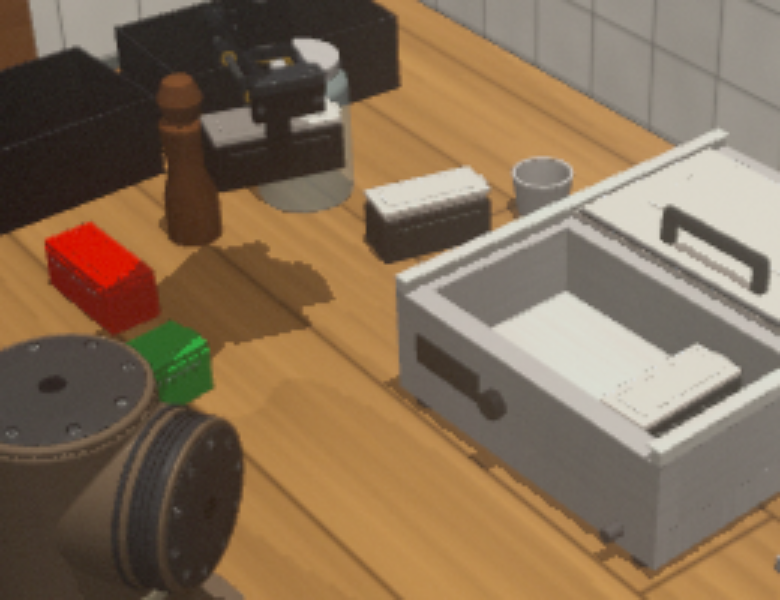

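>>> {"op": "play_rows", "data": {
  "increments": [
    {"dx": 14, "dy": 16, "dz": 0, "rx": 0, "ry": 0, "rz": -0.3},
    {"dx": 36, "dy": 42, "dz": 0, "rx": 0, "ry": 0, "rz": -0.7},
    {"dx": 60, "dy": 70, "dz": 0, "rx": 0, "ry": 0, "rz": -1.2},
    {"dx": 85, "dy": 100, "dz": 0, "rx": 0, "ry": 0, "rz": -1.7},
    {"dx": 111, "dy": 130, "dz": 0, "rx": 0, "ry": 0, "rz": -2.1},
    {"dx": 137, "dy": 161, "dz": 0, "rx": 0, "ry": 0, "rz": -2.5},
    {"dx": 162, "dy": 191, "dz": 0, "rx": 0, "ry": 0, "rz": -2.9},
    {"dx": 180, "dy": 212, "dz": 0, "rx": 0, "ry": 0, "rz": -3.1}
  ]
}}

```text
t: 26.47
eef_pos: [501.7, 76.4, 375.6]
tcp_rot: [-3.137, 0.007, 0.049]
ft_force: [0.6, 0.5, -3.0]
opening: 0.61
```

```bash
python3 - <<'E'
from h import *
go(*w2(0,84),70,WY)
E
```

```text
d [  8.9  18.5 115.4] r [-0.05  0.07  0.03] | now tip [501.7  76.4 185.6] yaw 0.049 F [ 0.6  0.5 -3. ] t 26.47 op 0.61 q6 1.54
```

>>> {"op": "play_rows", "data": {
  "increments": [
    {"dx": 5, "dy": 10, "dz": 0, "rx": 0, "ry": 0, "rz": 0},
    {"dx": 9, "dy": 18, "dz": 0, "rx": 0, "ry": 0, "rz": 0},
    {"dx": 9, "dy": 19, "dz": 15, "rx": 0, "ry": 0, "rz": 0},
    {"dx": 9, "dy": 19, "dz": 40, "rx": 0, "ry": 0, "rz": 0},
    {"dx": 9, "dy": 19, "dz": 65, "rx": 0, "ry": 0, "rz": 0},
    {"dx": 9, "dy": 19, "dz": 87, "rx": 0, "ry": 0, "rz": 0},
    {"dx": 9, "dy": 19, "dz": 101, "rx": 0, "ry": 0, "rz": 0},
    {"dx": 9, "dy": 19, "dz": 110, "rx": 0, "ry": 0, "rz": 0}
  ]
}}

```text
t: 27.13
eef_pos: [510.1, 59.0, 262.8]
tcp_rot: [-3.136, 0.011, 0.05]
ft_force: [-1.2, 0.5, -3.5]
opening: 0.609
```

>>> {"op": "play_rows", "data": {
  "increments": [
    {"dx": 0, "dy": 0, "dz": 2, "rx": 0, "ry": 0, "rz": 0},
    {"dx": 0, "dy": 0, "dz": 4, "rx": 0, "ry": 0, "rz": 0},
    {"dx": 0, "dy": 0, "dz": 5, "rx": 0, "ry": 0, "rz": 0}
  ]
}}

```text
t: 27.38
eef_pos: [509.5, 59.5, 258.6]
tcp_rot: [-3.136, 0.013, 0.05]
ft_force: [-10.5, 1.9, 23.3]
opening: 0.61
```

```bash
python3 - <<'E'
from h import *
go(*w2(0,84),69,WY)
E
```

```text
d [ 1.1  0.6 -0.4] r [-0.05  0.12  0.04] | now tip [509.5  59.5  68.6] yaw 0.05 F [-10.5   1.9  23.3] t 27.38 op 0.61 q6 1.5
```

Seated. I release it and go over to tub 3.

>>> {"op": "play_rows", "data": {
  "increments": [
    {"dx": 0, "dy": 0, "dz": -1, "rx": 0, "ry": 0, "rz": 0},
    {"dx": 0, "dy": 0, "dz": -1, "rx": 0, "ry": 0, "rz": 0},
    {"dx": 0, "dy": 0, "dz": -1, "rx": 0, "ry": 0, "rz": 0},
    {"dx": 0, "dy": 0, "dz": -1, "rx": 0, "ry": 0, "rz": 0},
    {"dx": 0, "dy": 0, "dz": -1, "rx": 0, "ry": 0, "rz": 0}
  ],
  "fingers": 0.78
}}

```text
t: 27.8
eef_pos: [509.6, 59.5, 259.7]
tcp_rot: [-3.136, 0.012, 0.05]
ft_force: [-0.3, 0.4, 0.1]
opening: 0.778
```

>>> {"op": "play_rows", "data": {
  "increments": [
    {"dx": 0, "dy": 0, "dz": -15, "rx": 0, "ry": 0, "rz": 0},
    {"dx": 0, "dy": 0, "dz": -40, "rx": 0, "ry": 0, "rz": 0},
    {"dx": 0, "dy": 0, "dz": -75, "rx": 0, "ry": 0, "rz": 0},
    {"dx": 0, "dy": 0, "dz": -105, "rx": 0, "ry": 0, "rz": 0},
    {"dx": -10, "dy": -25, "dz": -125, "rx": 0, "ry": 0, "rz": 0.3},
    {"dx": -20, "dy": -60, "dz": -135, "rx": 0, "ry": 0, "rz": 0.7},
    {"dx": -30, "dy": -95, "dz": -140, "rx": 0, "ry": 0, "rz": 1.2},
    {"dx": -30, "dy": -130, "dz": -140, "rx": 0, "ry": 0, "rz": 1.6}
  ],
  "fingers": 0
}}

```text
t: 28.47
eef_pos: [473.3, 188.2, 402.4]
tcp_rot: [-3.138, 0.011, -0.121]
ft_force: [0.8, -0.0, -1.0]
opening: 0.275
```

```bash
python3 - <<'E'
from h import *
c=cam('top','top15')
c=cam('side','side15')
go(588,360,150,-0.22)
cc=cam('top')
hsv=cv2.cvtColor(cc['image'],cv2.COLOR_RGB2HSV)
m=((hsv[...,2]>150)&(hsv[...,1]<40)).astype(np.uint8)
n,l,s,ce=cv2.connectedComponentsWithStats(m)
for i in range(1,n):
    if 600<s[i,4]<1100 and ce[i][1]>150:
        pts=np.argwhere(l==i)[:,::-1]
        w=np.array([ray(cc,u,v,62)[:2] for u,v in pts],np.float32); r=cv2.minAreaRect(w); print(ce[i].round(1),[np.round(x,1) for x in r])
E
```

```text
d [  94.5 -181.2   61. ] r [-0.03  0.11  1.  ] | now tip [474.  190.5 211.3] yaw -0.115 F [-0.2 -0.5  1.1] t 28.57 op 0.191 q6 1.93
[205.9 198.1] [array([590.8, 359.4]), array([ 54.3, 132.5]), np.float64(77.1)]
[  4.6 219.9] [array([525.7, 931.6]), array([194.8,  28.4]), np.float64(0.1)]
[132.3 209.8] [array([556.1, 570.3]), array([97.1, 97.9]), np.float64(89.9)]
```

View pics/top15.png

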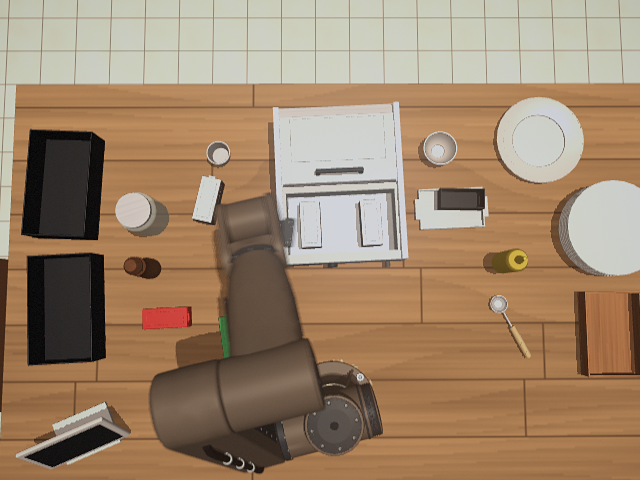

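View pics/side15.png

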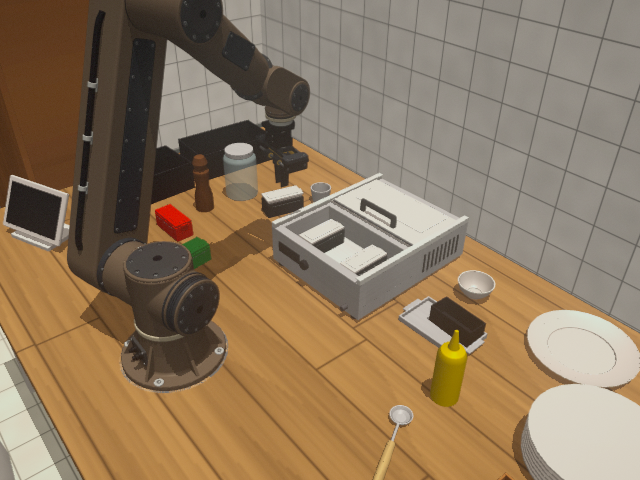

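Tub 2 is in place at (311,223). But the empty tub has been knocked: it's now at (461,199) towards the tray's corner and may be up on the wall. A closer look:

```bash
python3 - <<'E'
from h import *
a=cv2.imread('pics/side15.png')[280:370,380:500]; b=cv2.imread('pics/top15.png')[175:240,405:500]
o=np.zeros((600,800,3),np.uint8); a=cv2.resize(a,None,fx=3.3,fy=3.3,interpolation=cv2.INTER_CUBIC); b=cv2.resize(b,None,fx=4.2,fy=4.2,interpolation=cv2.INTER_CUBIC)
o[:a.shape[0],:a.shape[1]]=a; o[:b.shape[0],400:400+b.shape[1]]=b; cv2.imwrite('pics/c15.png',o)
c=cam('top')
s,r=empty(c,(425,175,495,230),54); print(s,r)
tl=lambda p:(np.array(p)-[567,-352])@np.array([[np.cos(WY),-np.sin(WY)],[np.sin(WY),np.cos(WY)]])
print('tray-local corners',tl(cv2.boxPoints(r)).round(1))
E
```

```text
[ 437  188   48   22 1013] ((588.5093383789062, -371.2022399902344), (137.08416748046875, 61.22272491455078), 89.87223052978516)
tray-local corners [[-13.3 -87.2]
 [ 47.9 -90.1]
 [ 54.5  46.8]
 [ -6.7  49.8]]
```

View pics/c15.png

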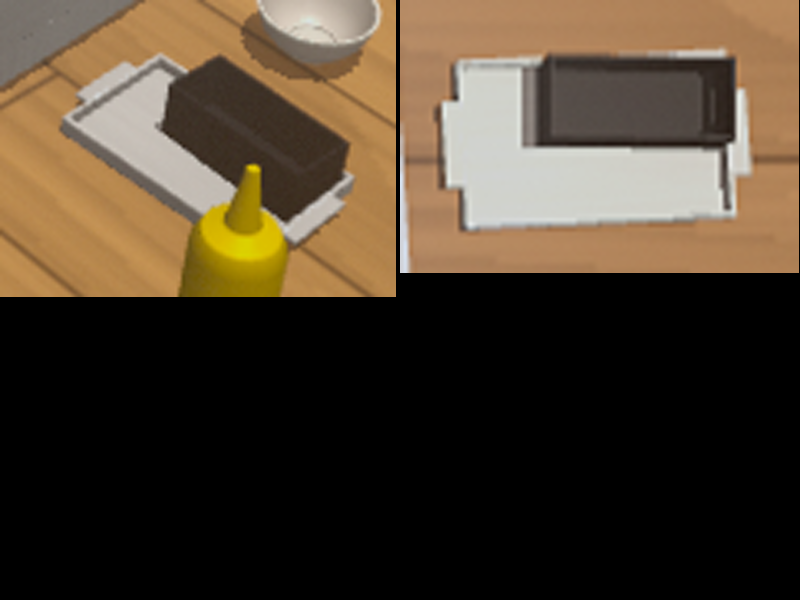

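The empty tub is still inside the tray, against its far-right corner, and I'll check it again at the end. Now tub 3.

>>> {"op": "play_rows", "data": {
  "increments": [
    {"dx": 12, "dy": -22, "dz": 0, "rx": 0, "ry": 0, "rz": 0.2},
    {"dx": 28, "dy": -54, "dz": 0, "rx": 0, "ry": 0, "rz": 0.4},
    {"dx": 46, "dy": -88, "dz": 5, "rx": 0, "ry": 0, "rz": 0.7},
    {"dx": 64, "dy": -122, "dz": 20, "rx": 0, "ry": 0.1, "rz": 0.9},
    {"dx": 80, "dy": -153, "dz": 36, "rx": 0, "ry": 0.1, "rz": 1},
    {"dx": 91, "dy": -174, "dz": 50, "rx": 0, "ry": 0.1, "rz": 1},
    {"dx": 94, "dy": -181, "dz": 60, "rx": 0, "ry": 0.1, "rz": 1},
    {"dx": 94, "dy": -181, "dz": 60, "rx": 0, "ry": 0.1, "rz": 1}
  ]
}}

```text
t: 29.33
eef_pos: [588.7, 356.8, 336.6]
tcp_rot: [3.141, 0.006, -0.219]
ft_force: [0.2, -0.8, -0.1]
opening: 0.006
```

```bash
python3 - <<'E'
from h import *
go(588,360,68,-0.222)
c=cam('side','side16')
cv2.imwrite('pics/c16.png',cv2.resize(c['image'][130:330,140:400,::-1],None,fx=3,fy=3))
p=proj(c,[[588,360,62]]); print((p-[140,130])*3)
E
```

```text
d [-0.9 -3.  78.6] r [0.01 0.06 0.03] | now tip [588.7 356.8 146.6] yaw -0.219 F [ 0.2 -0.8 -0.1] t 29.33 op 0.006 q6 2.24
[[425.20520939 190.79344099]]
```

View pics/c16.png

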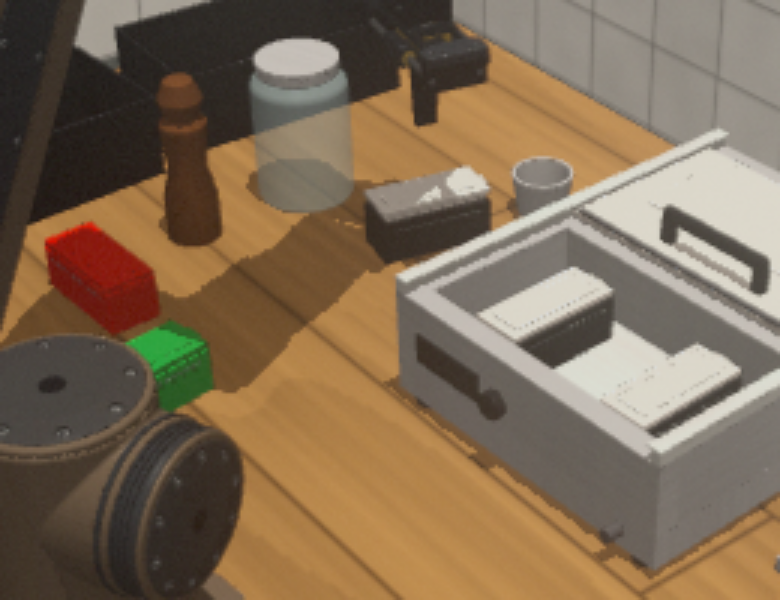

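The lid centre matches (427,194). Both tubs in the well stand upright. I press lid 3.

>>> {"op": "play_rows", "data": {
  "increments": [
    {"dx": -1, "dy": -3, "dz": 20, "rx": 0, "ry": 0, "rz": 0},
    {"dx": -1, "dy": -3, "dz": 40, "rx": 0, "ry": 0, "rz": 0},
    {"dx": -1, "dy": -3, "dz": 60, "rx": 0, "ry": 0, "rz": 0},
    {"dx": -1, "dy": -3, "dz": 73, "rx": 0, "ry": 0, "rz": 0},
    {"dx": -1, "dy": -3, "dz": 79, "rx": 0, "ry": 0, "rz": 0},
    {"dx": -1, "dy": -3, "dz": 79, "rx": 0, "ry": 0, "rz": 0}
  ]
}}

```text
t: 29.88
eef_pos: [587.5, 358.3, 259.0]
tcp_rot: [3.141, 0.006, -0.22]
ft_force: [-0.4, 1.3, -0.2]
opening: 0.001
```

>>> {"op": "play_rows", "data": {
  "increments": [
    {"dx": 0, "dy": 0, "dz": 2, "rx": 0, "ry": 0, "rz": 0},
    {"dx": 0, "dy": 0, "dz": 4, "rx": 0, "ry": 0, "rz": 0},
    {"dx": 0, "dy": 0, "dz": 6, "rx": 0, "ry": 0, "rz": 0},
    {"dx": 0, "dy": 0, "dz": 7, "rx": 0, "ry": 0, "rz": 0},
    {"dx": 0, "dy": 0, "dz": 8, "rx": 0, "ry": 0, "rz": 0}
  ]
}}

```text
t: 30.3
eef_pos: [587.7, 358.2, 251.9]
tcp_rot: [3.141, 0.005, -0.22]
ft_force: [-0.1, -3.4, 4.7]
opening: 0.01
```

>>> {"op": "play_rows", "data": {
  "increments": [
    {"dx": 0, "dy": 0, "dz": 1, "rx": 0, "ry": 0, "rz": 0},
    {"dx": 0, "dy": 0, "dz": 2, "rx": 0, "ry": 0, "rz": 0},
    {"dx": 0, "dy": 0, "dz": 2, "rx": 0, "ry": 0, "rz": 0}
  ]
}}

```text
t: 30.55
eef_pos: [587.7, 358.2, 249.9]
tcp_rot: [3.142, 0.005, -0.22]
ft_force: [-0.2, -2.3, 5.1]
opening: 0.005
```

>>> {"op": "play_rows", "data": {
  "increments": [
    {"dx": 0, "dy": 0, "dz": 1, "rx": 0, "ry": 0, "rz": 0},
    {"dx": 0, "dy": 0, "dz": 2, "rx": 0, "ry": 0, "rz": 0},
    {"dx": 0, "dy": 0, "dz": 2.5, "rx": 0, "ry": 0, "rz": 0}
  ]
}}

```text
t: 30.8
eef_pos: [587.7, 358.2, 248.3]
tcp_rot: [-3.142, 0.004, -0.22]
ft_force: [-4.1, -4.1, 17.0]
opening: 0.007
```

>>> {"op": "play_rows", "data": {
  "increments": [
    {"dx": 0, "dy": 0, "dz": 1, "rx": 0, "ry": 0, "rz": 0},
    {"dx": 0, "dy": 0, "dz": 1, "rx": 0, "ry": 0, "rz": 0}
  ]
}}

```text
t: 30.97
eef_pos: [587.6, 358.2, 248.4]
tcp_rot: [-3.141, 0.004, -0.22]
ft_force: [-2.5, -3.7, 14.2]
opening: 0.002
```

>>> {"op": "play_rows", "data": {
  "increments": [
    {"dx": 0, "dy": 0, "dz": 1.5, "rx": 0, "ry": 0, "rz": 0},
    {"dx": 0, "dy": 0, "dz": 2, "rx": 0, "ry": 0, "rz": 0}
  ]
}}

```text
t: 31.13
eef_pos: [587.5, 358.2, 248.2]
tcp_rot: [-3.141, 0.003, -0.22]
ft_force: [-6.7, -6.0, 25.9]
opening: 0.005
```

>>> {"op": "play_rows", "data": {
  "increments": [
    {"dx": 0, "dy": 0, "dz": -8, "rx": 0, "ry": 0, "rz": 0},
    {"dx": 0, "dy": 0, "dz": -20, "rx": 0, "ry": 0, "rz": 0},
    {"dx": 0, "dy": 0, "dz": -30, "rx": 0, "ry": 0, "rz": 0},
    {"dx": 0, "dy": 0, "dz": -35, "rx": 0, "ry": 0, "rz": 0},
    {"dx": 0, "dy": 0, "dz": -35, "rx": 0, "ry": 0, "rz": 0},
    {"dx": 0, "dy": 0, "dz": -35, "rx": 0, "ry": 0, "rz": 0},
    {"dx": 0, "dy": 0, "dz": -35, "rx": 0, "ry": 0, "rz": 0},
    {"dx": 0, "dy": 0, "dz": -35, "rx": 0, "ry": 0, "rz": 0}
  ],
  "fingers": 1
}}

```text
t: 31.8
eef_pos: [587.6, 358.1, 282.6]
tcp_rot: [-3.142, 0.004, -0.22]
ft_force: [-0.0, 0.3, 0.4]
opening: 0.509
```

>>> {"op": "play_rows", "data": {
  "increments": [
    {"dx": 0, "dy": 0, "dz": 0, "rx": 0, "ry": 0, "rz": 0},
    {"dx": 0, "dy": 0, "dz": 0, "rx": 0, "ry": 0, "rz": 0},
    {"dx": 0, "dy": 0, "dz": 0, "rx": 0, "ry": 0, "rz": 0},
    {"dx": 0, "dy": 0, "dz": 0, "rx": 0, "ry": 0, "rz": 0},
    {"dx": 0, "dy": 0, "dz": 0, "rx": 0, "ry": 0, "rz": 0}
  ]
}}

```text
t: 32.22
eef_pos: [587.6, 358.1, 282.5]
tcp_rot: [3.142, 0.004, -0.22]
ft_force: [0.6, -0.2, -0.8]
opening: 0.86
```

```bash
python3 - <<'E'
from h import *
go(588,360,19,-0.222)
c=cam('side','side17')
cv2.imwrite('pics/c17.png',cv2.resize(c['image'][130:330,140:400,::-1],None,fx=3,fy=3))
E
```

```text
d [ 0.3 -2.  73.5] r [0.   0.04 0.02] | now tip [587.6 358.1  92.5] yaw -0.22 F [ 0.6 -0.2 -0.8] t 32.22 op 0.86 q6 2.24
```

View pics/c17.png

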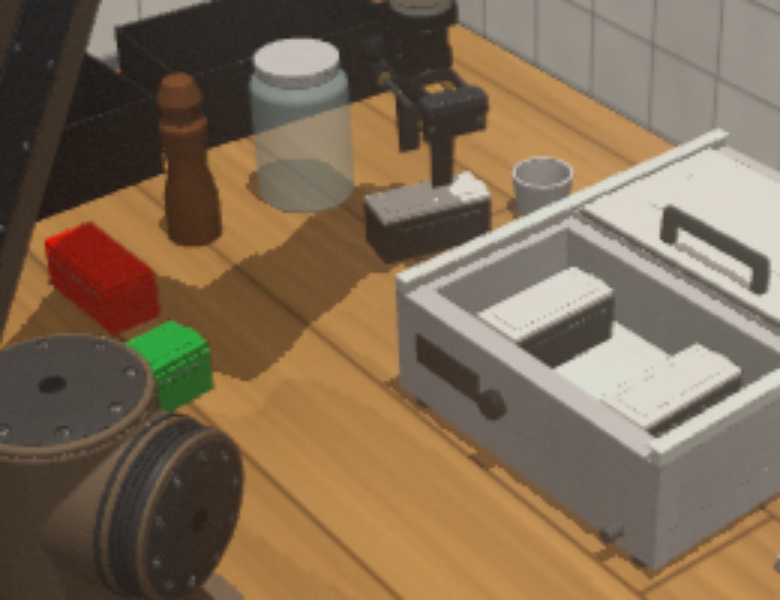

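>>> {"op": "play_rows", "data": {
  "increments": [
    {"dx": 0, "dy": -2, "dz": 10, "rx": 0, "ry": 0, "rz": 0},
    {"dx": 0, "dy": -2, "dz": 25, "rx": 0, "ry": 0, "rz": 0},
    {"dx": 0, "dy": -2, "dz": 42, "rx": 0, "ry": 0, "rz": 0},
    {"dx": 0, "dy": -2, "dz": 58, "rx": 0, "ry": 0, "rz": 0},
    {"dx": 0, "dy": -2, "dz": 68, "rx": 0, "ry": 0, "rz": 0},
    {"dx": 0, "dy": -2, "dz": 73, "rx": 0, "ry": 0, "rz": 0},
    {"dx": 0, "dy": -2, "dz": 73, "rx": 0, "ry": 0, "rz": 0}
  ]
}}

```text
t: 32.85
eef_pos: [587.6, 360.1, 208.2]
tcp_rot: [3.14, 0.005, -0.22]
ft_force: [-0.8, -0.5, 0.1]
opening: 0.998
```

>>> {"op": "play_rows", "data": {
  "increments": [
    {"dx": 0, "dy": 0, "dz": 0, "rx": 0, "ry": 0, "rz": 0},
    {"dx": 0, "dy": 0, "dz": 0, "rx": 0, "ry": 0, "rz": 0},
    {"dx": 0, "dy": 0, "dz": 0, "rx": 0, "ry": 0, "rz": 0},
    {"dx": 0, "dy": 0, "dz": 0, "rx": 0, "ry": 0, "rz": 0},
    {"dx": 0, "dy": 0, "dz": 0, "rx": 0, "ry": 0, "rz": 0},
    {"dx": 0, "dy": 0, "dz": 0, "rx": 0, "ry": 0, "rz": 0},
    {"dx": 0, "dy": 0, "dz": 0, "rx": 0, "ry": 0, "rz": 0},
    {"dx": 0, "dy": 0, "dz": 0, "rx": 0, "ry": 0, "rz": 0}
  ],
  "fingers": 0
}}

```text
t: 33.52
eef_pos: [587.6, 359.9, 208.5]
tcp_rot: [3.14, 0.005, -0.22]
ft_force: [-1.7, -2.3, 4.1]
opening: 0.606
```

>>> {"op": "play_rows", "data": {
  "increments": [
    {"dx": 0, "dy": 0, "dz": -15, "rx": 0, "ry": 0, "rz": 0},
    {"dx": 0, "dy": 0, "dz": -40, "rx": 0, "ry": 0, "rz": 0},
    {"dx": 0, "dy": 0, "dz": -70, "rx": 0, "ry": 0, "rz": 0},
    {"dx": 0, "dy": 0, "dz": -100, "rx": 0, "ry": 0, "rz": 0},
    {"dx": 0, "dy": 0, "dz": -130, "rx": 0, "ry": 0, "rz": 0},
    {"dx": 0, "dy": 0, "dz": -160, "rx": 0, "ry": 0, "rz": 0},
    {"dx": 0, "dy": 0, "dz": -185, "rx": 0, "ry": 0, "rz": 0},
    {"dx": 0, "dy": 0, "dz": -190, "rx": 0, "ry": 0, "rz": 0}
  ]
}}

```text
t: 34.18
eef_pos: [588.7, 360.1, 402.7]
tcp_rot: [-3.139, 0.001, -0.22]
ft_force: [0.8, -0.1, -4.3]
opening: 0.601
```

```bash
python3 - <<'E'
from h import *
go(*w2(-2,0),210,WY)
c=cam('side','side18')
cv2.imwrite('pics/c18.png',cv2.resize(c['image'][130:330,240:500,::-1],None,fx=3,fy=3))
c=cam('top')
cv2.imwrite('pics/c18t.png',cv2.resize(c['image'][90:300,260:530,::-1],None,fx=2.9,fy=2.8,interpolation=cv2.INTER_CUBIC))
E
```

```text
d [  9.6 392.6   1.7] r [-0.02  0.01 -2.54] | now tip [588.7 360.1 212.7] yaw -0.22 F [ 0.8 -0.1 -4.3] t 34.18 op 0.601 q6 2.24
```

View pics/c18.png

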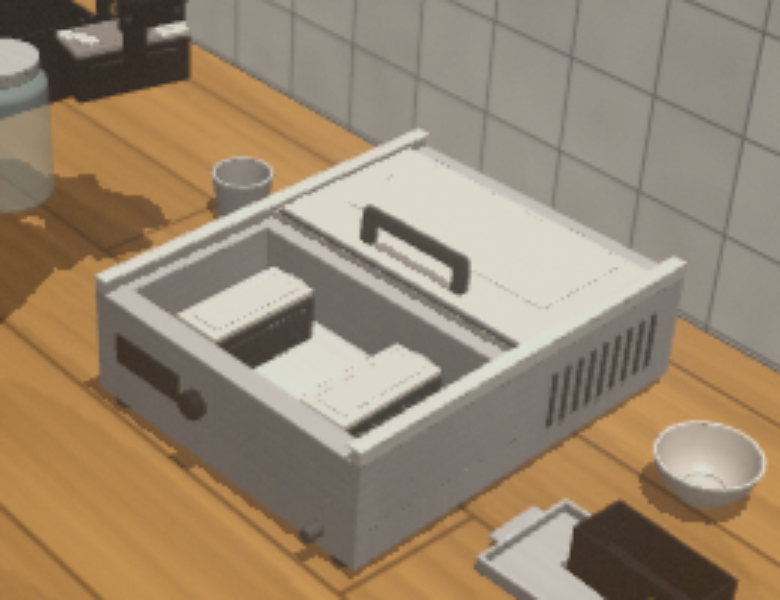

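View pics/c18t.png

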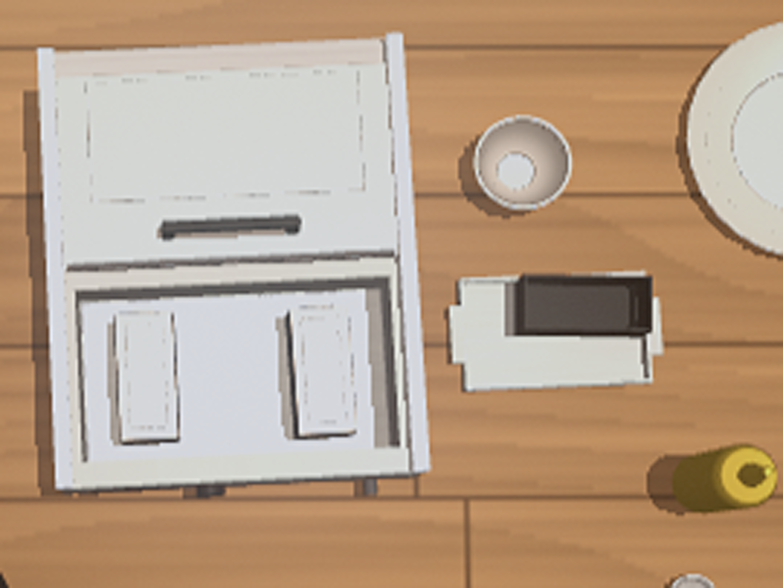

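```bash
python3 - <<'E'
from h import *
c=cam('top')
for p in [(178,311),(178,438),(293,311),(299,436),(115,311),(355,432)]: print(p,loc(ray(c,*A(*p),108)).round(1))
E
```

```text
(178, 311) [62.2 53.1]
(178, 438) [-64.4  59.2]
(293, 311) [ 56.9 -57.3]
(299, 436) [-68.1 -56.2]
(115, 311) [ 65.1 113.5]
(355, 432) [ -66.7 -109.9]
```

>>> {"op": "play_rows", "data": {
  "increments": [
    {"dx": 0, "dy": 20, "dz": 0, "rx": 0, "ry": 0, "rz": -0.2},
    {"dx": 1, "dy": 50, "dz": 0, "rx": 0, "ry": 0, "rz": -0.5},
    {"dx": 2, "dy": 86, "dz": 0, "rx": 0, "ry": 0, "rz": -0.8},
    {"dx": 3, "dy": 124, "dz": 0, "rx": 0, "ry": 0, "rz": -1.1},
    {"dx": 4, "dy": 162, "dz": 0, "rx": 0, "ry": 0, "rz": -1.4},
    {"dx": 5, "dy": 200, "dz": 0, "rx": 0, "ry": 0, "rz": -1.7},
    {"dx": 6, "dy": 238, "dz": 0, "rx": 0, "ry": 0, "rz": -2},
    {"dx": 7, "dy": 276, "dz": 0, "rx": 0, "ry": 0, "rz": -2.3}
  ]
}}

```text
t: 35.0
eef_pos: [534.2, 87.4, 395.2]
tcp_rot: [3.141, 0.011, 0.023]
ft_force: [1.1, -0.4, -4.5]
opening: 0.609
```

```bash
python3 - <<'E'
from h import *
go(*w2(-2,-1),190,WY)
E
```

```text
d [-24.1 113.   15.6] r [ 0.01  0.1  -0.22] | now tip [534.2  87.4 205.2] yaw 0.023 F [ 1.1 -0.4 -4.5] t 35.0 op 0.609 q6 1.59
```

>>> {"op": "play_rows", "data": {
  "increments": [
    {"dx": -6, "dy": 30, "dz": 0, "rx": 0, "ry": 0, "rz": -0.1},
    {"dx": -14, "dy": 60, "dz": 0, "rx": 0, "ry": 0, "rz": -0.2},
    {"dx": -20, "dy": 88, "dz": 5, "rx": 0, "ry": 0.1, "rz": -0.2},
    {"dx": -24, "dy": 107, "dz": 10, "rx": 0, "ry": 0.1, "rz": -0.2},
    {"dx": -24, "dy": 113, "dz": 15, "rx": 0, "ry": 0.1, "rz": -0.2},
    {"dx": -24, "dy": 113, "dz": 15, "rx": 0, "ry": 0.1, "rz": -0.2},
    {"dx": -24, "dy": 113, "dz": 15, "rx": 0, "ry": 0.1, "rz": -0.2}
  ]
}}

```text
t: 35.58
eef_pos: [512.7, -25.9, 379.3]
tcp_rot: [-3.141, 0.003, 0.043]
ft_force: [0.2, 0.4, -4.6]
opening: 0.609
```

```bash
python3 - <<'E'
from h import *
go(*w2(-2,-1),70,WY)
c=cam('side','side19')
cv2.imwrite('pics/c19.png',cv2.resize(c['image'][130:330,240:500,::-1],None,fx=3,fy=3))
E
```

```text
d [  0.2   0.2 119.3] r [-0.    0.03 -0.03] | now tip [512.7 -25.9 189.3] yaw 0.043 F [ 0.2  0.4 -4.6] t 35.58 op 0.609 q6 1.35
```

View pics/c19.png

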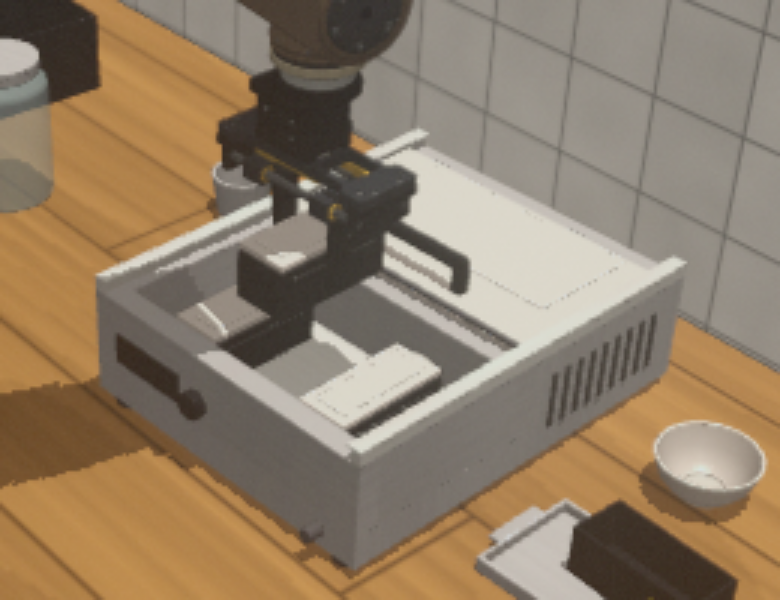

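Aligned with the gap between the two tubs. I lower it.

>>> {"op": "play_rows", "data": {
  "increments": [
    {"dx": 0, "dy": 0, "dz": 15, "rx": 0, "ry": 0, "rz": 0},
    {"dx": 0, "dy": 0, "dz": 38, "rx": 0, "ry": 0, "rz": 0},
    {"dx": 0, "dy": 0, "dz": 60, "rx": 0, "ry": 0, "rz": 0},
    {"dx": 0, "dy": 0, "dz": 80, "rx": 0, "ry": 0, "rz": 0},
    {"dx": 0, "dy": 0, "dz": 97, "rx": 0, "ry": 0, "rz": 0},
    {"dx": 0, "dy": 0, "dz": 108, "rx": 0, "ry": 0, "rz": 0},
    {"dx": 0, "dy": 0, "dz": 115, "rx": 0, "ry": 0, "rz": 0},
    {"dx": 0, "dy": 0, "dz": 118, "rx": 0, "ry": 0, "rz": 0}
  ]
}}

```text
t: 36.3
eef_pos: [512.7, -24.5, 260.8]
tcp_rot: [-3.141, 0.003, 0.045]
ft_force: [-0.5, 0.1, -5.0]
opening: 0.607
```

>>> {"op": "play_rows", "data": {
  "increments": [
    {"dx": 0, "dy": 0, "dz": 1, "rx": 0, "ry": 0, "rz": 0},
    {"dx": 0, "dy": 0, "dz": 2, "rx": 0, "ry": 0, "rz": 0},
    {"dx": 0, "dy": 0, "dz": 2, "rx": 0, "ry": 0, "rz": 0}
  ]
}}

```text
t: 36.55
eef_pos: [512.8, -24.3, 259.2]
tcp_rot: [-3.141, 0.002, 0.046]
ft_force: [-0.1, 0.9, -4.5]
opening: 0.609
```

>>> {"op": "play_rows", "data": {
  "increments": [
    {"dx": 0, "dy": 0, "dz": 1, "rx": 0, "ry": 0, "rz": 0},
    {"dx": 0, "dy": 0, "dz": 2, "rx": 0, "ry": 0, "rz": 0}
  ]
}}

```text
t: 36.72
eef_pos: [513.1, -24.2, 258.4]
tcp_rot: [3.142, 0.0, 0.046]
ft_force: [-5.0, 2.7, 24.8]
opening: 0.61
```

>>> {"op": "play_rows", "data": {
  "increments": [
    {"dx": 0, "dy": 0, "dz": -1, "rx": 0, "ry": 0, "rz": 0},
    {"dx": 0, "dy": 0, "dz": -1, "rx": 0, "ry": 0, "rz": 0},
    {"dx": 0, "dy": 0, "dz": -1, "rx": 0, "ry": 0, "rz": 0},
    {"dx": 0, "dy": 0, "dz": -1, "rx": 0, "ry": 0, "rz": 0},
    {"dx": 0, "dy": 0, "dz": -1, "rx": 0, "ry": 0, "rz": 0}
  ],
  "fingers": 0.72
}}

```text
t: 37.13
eef_pos: [513.1, -24.2, 259.5]
tcp_rot: [3.141, 0.0, 0.046]
ft_force: [1.2, -0.3, 0.5]
opening: 0.718
```

>>> {"op": "play_rows", "data": {
  "increments": [
    {"dx": 0, "dy": 0, "dz": -15, "rx": 0, "ry": 0, "rz": 0},
    {"dx": 0, "dy": 0, "dz": -40, "rx": 0, "ry": 0, "rz": 0},
    {"dx": 0, "dy": 0, "dz": -75, "rx": 0, "ry": 0, "rz": 0},
    {"dx": 0, "dy": 0, "dz": -110, "rx": 0, "ry": 0, "rz": 0},
    {"dx": 0, "dy": 0, "dz": -135, "rx": 0, "ry": 0, "rz": 0},
    {"dx": 0, "dy": 0, "dz": -145, "rx": 0, "ry": 0, "rz": 0}
  ]
}}

```text
t: 37.63
eef_pos: [513.2, -24.2, 407.9]
tcp_rot: [3.14, -0.005, 0.046]
ft_force: [-0.2, 0.1, 0.2]
opening: 0.721
```

>>> {"op": "play_rows", "data": {
  "increments": [
    {"dx": -5, "dy": 30, "dz": 0, "rx": 0, "ry": 0, "rz": 0},
    {"dx": -15, "dy": 65, "dz": 0, "rx": 0, "ry": 0, "rz": 0},
    {"dx": -25, "dy": 100, "dz": 0, "rx": 0, "ry": 0, "rz": 0},
    {"dx": -35, "dy": 135, "dz": 0, "rx": 0, "ry": 0, "rz": 0},
    {"dx": -45, "dy": 170, "dz": 0, "rx": 0, "ry": 0, "rz": 0},
    {"dx": -60, "dy": 205, "dz": 0, "rx": 0, "ry": 0, "rz": 0},
    {"dx": -80, "dy": 240, "dz": 0, "rx": 0, "ry": 0, "rz": 0},
    {"dx": -90, "dy": 260, "dz": 0, "rx": 0, "ry": 0, "rz": 0}
  ],
  "fingers": 0
}}

```text
t: 38.3
eef_pos: [433.5, -290.9, 406.8]
tcp_rot: [3.141, -0.003, 0.044]
ft_force: [-0.6, -0.1, 0.1]
opening: 0.216
```

```bash
python3 - <<'E'
from h import *
go(*w2(160,0),195,WY)
c=cam('top')
cv2.imwrite('pics/c20t.png',cv2.resize(c['image'][90:300,260:530,::-1],None,fx=2.9,fy=2.8,interpolation=cv2.INTER_CUBIC))
c=cam('side','side20')
cv2.imwrite('pics/c20.png',cv2.resize(c['image'][170:370,240:500,::-1],None,fx=3,fy=3))
E
```

```text
d [ 252.6 -262.3   22.5] r [ 0.01 -0.03 -0.02] | now tip [ 433.5 -290.9  216.8] yaw 0.044 F [-0.6 -0.1  0.1] t 38.3 op 0.216 q6 0.81
```

View pics/c20t.png

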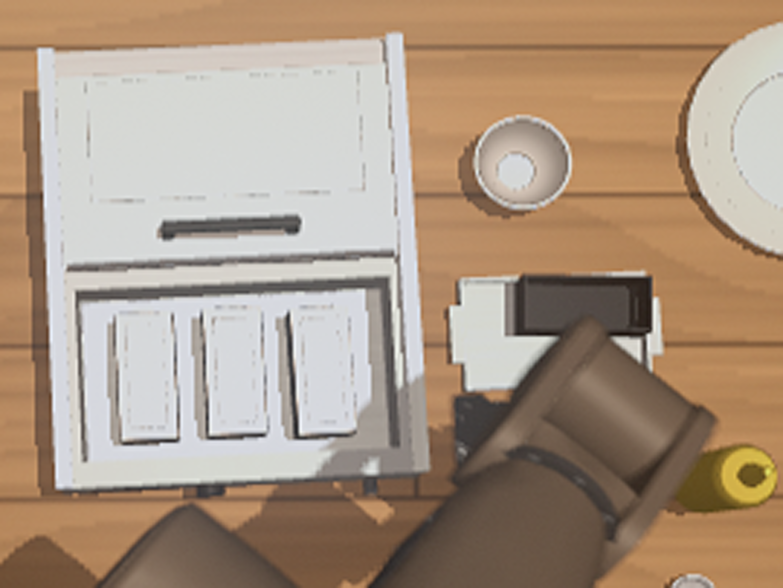

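View pics/c20.png

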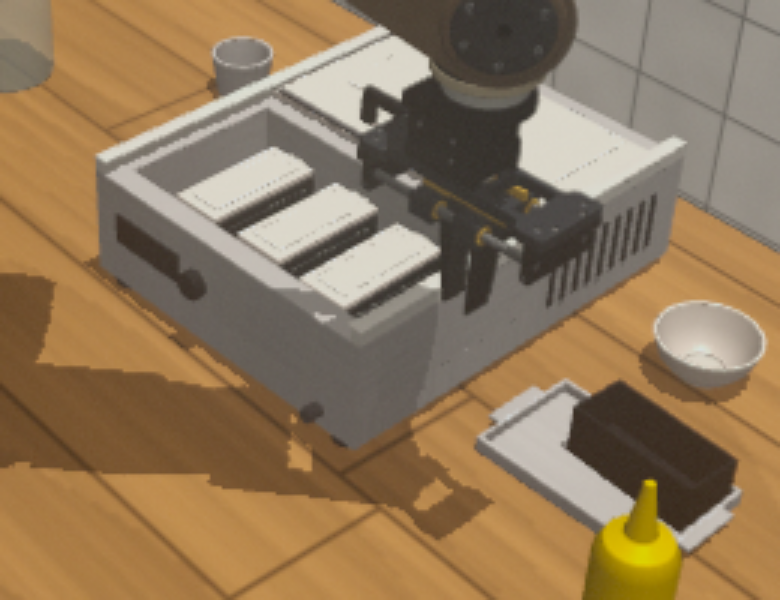

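All three tubs stand in the well at equal height. Is the empty tub lying flat in the tray? I compare its rim in both views at z=54.

```bash
python3 - <<'E'
from h import *
cs=cam('side'); ct=cam('top')
tl=lambda p:(np.array(p)[:2]-[567,-352])@np.array([[np.cos(WY),-np.sin(WY)],[np.sin(WY),np.cos(WY)]])
f=lambda x,y:(240+x/3-.33,170+y/3-.33)
for p in [(622,380),(574,408),(688,492),(737,462)]: print('side',tl(ray(cs,*f(*p),54)).round(1))
for p in [(523,274),(523,333),(652,335),(652,275)]: print('top',tl(ray(ct,*A(*p),54)).round(1))
# bottom corners in side view
for p in [(570,443),(683,528),(733,492)]: print('side bottom z4',tl(ray(cs,*f(*p),4)).round(1))
E
```

```text
side [57.  34.5]
side [-2.7 38.5]
side [-13.1 -86.6]
side [ 45.6 -91.8]
top [55.4 36.9]
top [-5.9 41. ]
top [-14.2 -87. ]
top [ 48.2 -91.6]
side bottom z4 [ 8.  44.2]
side bottom z4 [ -2.3 -82.9]
side bottom z4 [ 63.8 -85.1]
```

```bash
python3 - <<'E'
from h import *
cs=cam('side'); ct=cam('top')
def draw(c,z0,z1,col,im,off,s):
    yaw=WY-0.075
    ctr=np.array([20.9,-25.2]); R=np.array([[np.cos(WY),-np.sin(WY)],[np.sin(WY),np.cos(WY)]]); w=np.array([567,-352])+R@ctr
    ex=np.array([np.cos(yaw),np.sin(yaw)]); ey=np.array([-np.sin(yaw),np.cos(yaw)])
    q=[w+a*29*ex+b*64*ey for a,b in[(1,1),(-1,1),(-1,-1),(1,-1)]]
    for z in(z0,z1):
        p=((proj(c,[[*k,z] for k in q])-off+.5)*s).astype(np.int32); cv2.polylines(im,[p],True,col,1)
ims=[]
for c,(x0,y0,x1,y1) in((cs,(390,285,500,365)),(ct,(405,175,500,240))):
    a=cv2.resize(c['image'][y0:y1,x0:x1,::-1],None,fx=4,fy=4,interpolation=cv2.INTER_CUBIC); b=a.copy()
    draw(c,4,54,(0,255,0),b,np.array([x0,y0]),4)
    ims.append(np.hstack([a,b])[:, :800] if a.shape[1]*2>800 else np.hstack([a,b]))
o=np.zeros((600,880,3),np.uint8)
o[:ims[0].shape[0],:ims[0].shape[1]]=ims[0]; o[320:320+ims[1].shape[0],:ims[1].shape[1]]=ims[1]
cv2.imwrite('pics/c21.png',o[:,:800])
E
```

```text
(no output)
```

View pics/c21.png

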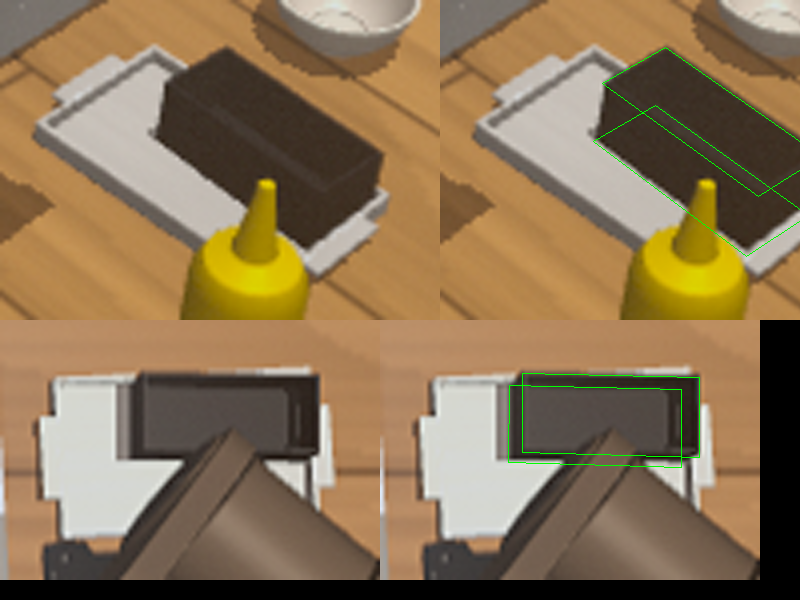

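The rims agree within about 3 mm at z=54, so the empty tub is flat inside the tray. Now I close the cover by pushing the handle from behind.

>>> {"op": "play_rows", "data": {
  "increments": [
    {"dx": 20, "dy": -21, "dz": 0, "rx": 0, "ry": 0, "rz": 0},
    {"dx": 46, "dy": -48, "dz": 0, "rx": 0, "ry": 0, "rz": 0},
    {"dx": 74, "dy": -76, "dz": 0, "rx": 0, "ry": 0, "rz": 0},
    {"dx": 102, "dy": -105, "dz": 0, "rx": 0, "ry": 0, "rz": 0},
    {"dx": 130, "dy": -134, "dz": 0, "rx": 0, "ry": 0, "rz": 0},
    {"dx": 158, "dy": -163, "dz": 0, "rx": 0, "ry": 0, "rz": 0},
    {"dx": 184, "dy": -191, "dz": 0, "rx": 0, "ry": 0, "rz": 0},
    {"dx": 205, "dy": -213, "dz": 0, "rx": 0, "ry": 0, "rz": 0}
  ],
  "fingers": 0
}}

```text
t: 39.27
eef_pos: [631.7, -61.0, 407.9]
tcp_rot: [3.141, -0.004, 0.049]
ft_force: [0.3, -0.6, -0.5]
opening: 0.002
```

```bash
python3 - <<'E'
from h import *
go(*w2(163,0),195,WY)
E
```

```text
d [ 47.6 -41.2  23.1] r [ 0.   -0.04  0.03] | now tip [631.7 -61.  217.9] yaw 0.049 F [ 0.3 -0.6 -0.5] t 39.27 op 0.002 q6 1.32
```

>>> {"op": "play_rows", "data": {
  "increments": [
    {"dx": 20, "dy": -17, "dz": 0, "rx": 0, "ry": 0, "rz": 0},
    {"dx": 40, "dy": -34, "dz": 8, "rx": 0, "ry": 0, "rz": 0},
    {"dx": 48, "dy": -41, "dz": 16, "rx": 0, "ry": 0, "rz": 0},
    {"dx": 48, "dy": -41, "dz": 23, "rx": 0, "ry": 0, "rz": 0},
    {"dx": 48, "dy": -41, "dz": 23, "rx": 0, "ry": 0, "rz": 0}
  ]
}}

```text
t: 39.68
eef_pos: [677.2, -17.0, 382.8]
tcp_rot: [-3.141, -0.0, 0.051]
ft_force: [-0.8, -0.1, 0.3]
opening: 0.003
```

```bash
python3 - <<'E'
from h import *
go(*w2(162,0),146,WY)
c=cam('side','side22')
cv2.imwrite('pics/c22.png',cv2.resize(c['image'][130:330,240:500,::-1],None,fx=3,fy=3))
E
```

```text
d [-0.9  0.5 46.8] r [-0.   -0.    0.05] | now tip [677.2 -17.  192.8] yaw 0.051 F [-0.8 -0.1  0.3] t 39.68 op 0.003 q6 1.4
```

View pics/c22.png

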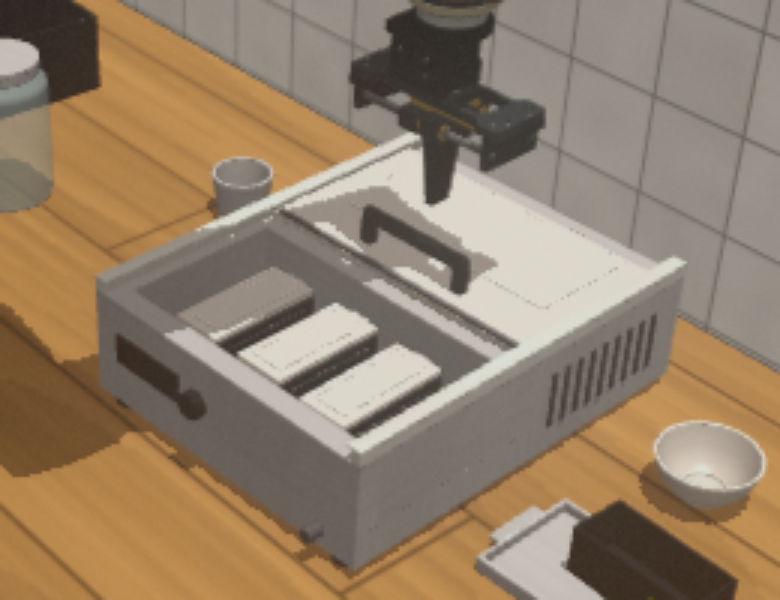

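The fingers are behind the handle. I lower and push. The stop should come with the fingers at about local x = -49.

>>> {"op": "play_rows", "data": {
  "increments": [
    {"dx": 0, "dy": 0, "dz": 15, "rx": 0, "ry": 0, "rz": 0},
    {"dx": 0, "dy": 0, "dz": 30, "rx": 0, "ry": 0, "rz": 0},
    {"dx": 0, "dy": 0, "dz": 42, "rx": 0, "ry": 0, "rz": 0},
    {"dx": 0, "dy": 0, "dz": 47, "rx": 0, "ry": 0, "rz": 0},
    {"dx": 0, "dy": 0, "dz": 47, "rx": 0, "ry": 0, "rz": 0}
  ]
}}

```text
t: 40.15
eef_pos: [676.7, -18.5, 336.0]
tcp_rot: [-3.141, 0.0, 0.049]
ft_force: [0.2, -0.5, 0.4]
opening: 0.004
```

>>> {"op": "play_rows", "data": {
  "increments": [
    {"dx": -8, "dy": 0, "dz": 0, "rx": 0, "ry": 0, "rz": 0},
    {"dx": -16, "dy": 0, "dz": 0, "rx": 0, "ry": 0, "rz": 0},
    {"dx": -28, "dy": 0, "dz": 0, "rx": 0, "ry": 0, "rz": 0},
    {"dx": -40, "dy": 0, "dz": 0, "rx": 0, "ry": 0, "rz": 0},
    {"dx": -53, "dy": 0, "dz": 0, "rx": 0, "ry": 0, "rz": 0},
    {"dx": -66, "dy": 0, "dz": 0, "rx": 0, "ry": 0, "rz": 0},
    {"dx": -79, "dy": 0, "dz": 0, "rx": 0, "ry": 0, "rz": 0},
    {"dx": -92, "dy": 0, "dz": 0, "rx": 0, "ry": 0, "rz": 0}
  ]
}}

```text
t: 40.82
eef_pos: [583.7, -23.0, 336.9]
tcp_rot: [3.142, -0.002, 0.049]
ft_force: [3.5, 0.3, -2.8]
opening: 0.002
```

>>> {"op": "play_rows", "data": {
  "increments": [
    {"dx": -13, "dy": 0, "dz": 0, "rx": 0, "ry": 0, "rz": 0},
    {"dx": -26, "dy": 0, "dz": 0, "rx": 0, "ry": 0, "rz": 0},
    {"dx": -39, "dy": 0, "dz": 0, "rx": 0, "ry": 0, "rz": 0},
    {"dx": -52, "dy": 0, "dz": 0, "rx": 0, "ry": 0, "rz": 0},
    {"dx": -64, "dy": 0, "dz": 0, "rx": 0, "ry": 0, "rz": 0},
    {"dx": -76, "dy": 0, "dz": 0, "rx": 0, "ry": 0, "rz": 0},
    {"dx": -87, "dy": 0, "dz": 0, "rx": 0, "ry": 0, "rz": 0},
    {"dx": -95, "dy": 0, "dz": 0, "rx": 0, "ry": 0, "rz": 0}
  ]
}}

```text
t: 41.48
eef_pos: [487.7, -27.5, 337.8]
tcp_rot: [3.141, -0.005, 0.049]
ft_force: [3.0, 2.8, 1.7]
opening: 0.006
```

```bash
python3 - <<'E'
from h import *
go(*w2(-49,0),146,WY)
E
```

```text
d [-22.1  -1.3   1.7] r [ 0.   -0.05  0.03] | now tip [487.7 -27.5 147.8] yaw 0.049 F [3.  2.8 1.7] t 41.48 op 0.006 q6 1.33
```

>>> {"op": "play_rows", "data": {
  "increments": [
    {"dx": -6, "dy": 0, "dz": 1, "rx": 0, "ry": 0, "rz": 0},
    {"dx": -12, "dy": 0, "dz": 1, "rx": 0, "ry": 0, "rz": 0},
    {"dx": -16, "dy": 0, "dz": 1, "rx": 0, "ry": 0, "rz": 0},
    {"dx": -19, "dy": 0, "dz": 1, "rx": 0, "ry": 0, "rz": 0},
    {"dx": -21, "dy": 0, "dz": 1, "rx": 0, "ry": 0, "rz": 0}
  ]
}}

```text
t: 41.9
eef_pos: [466.5, -28.6, 336.8]
tcp_rot: [3.141, -0.005, 0.049]
ft_force: [3.2, -0.1, 2.3]
opening: 0.004
```

>>> {"op": "play_rows", "data": {
  "increments": [
    {"dx": -1, "dy": 0, "dz": 0, "rx": 0, "ry": 0, "rz": 0},
    {"dx": -2, "dy": 0, "dz": 0, "rx": 0, "ry": 0, "rz": 0},
    {"dx": -3, "dy": 0, "dz": 0, "rx": 0, "ry": 0, "rz": 0}
  ]
}}

```text
t: 42.15
eef_pos: [465.1, -28.8, 336.9]
tcp_rot: [3.141, -0.011, 0.048]
ft_force: [20.0, 6.5, -9.5]
opening: 0.005
```

>>> {"op": "play_rows", "data": {
  "increments": [
    {"dx": -1, "dy": 0, "dz": 0, "rx": 0, "ry": 0, "rz": 0},
    {"dx": -2, "dy": 0, "dz": 0, "rx": 0, "ry": 0, "rz": 0}
  ]
}}

```text
t: 42.32
eef_pos: [464.4, -28.8, 336.9]
tcp_rot: [3.141, -0.015, 0.047]
ft_force: [17.5, 5.5, -7.0]
opening: 0.007
```

>>> {"op": "play_rows", "data": {
  "increments": [
    {"dx": 5, "dy": 0, "dz": 0, "rx": 0, "ry": 0, "rz": 0},
    {"dx": 14, "dy": 0, "dz": 0, "rx": 0, "ry": 0, "rz": 0},
    {"dx": 20, "dy": 0, "dz": -10, "rx": 0, "ry": 0, "rz": 0},
    {"dx": 20, "dy": 0, "dz": -35, "rx": 0, "ry": 0, "rz": 0},
    {"dx": 20, "dy": 0, "dz": -70, "rx": 0, "ry": 0, "rz": 0},
    {"dx": 20, "dy": 20, "dz": -90, "rx": 0, "ry": 0, "rz": 0},
    {"dx": 20, "dy": 55, "dz": -95, "rx": 0, "ry": 0, "rz": 0},
    {"dx": 20, "dy": 90, "dz": -95, "rx": 0, "ry": 0, "rz": 0}
  ]
}}

```text
t: 42.98
eef_pos: [487.3, -118.2, 434.1]
tcp_rot: [3.14, -0.017, 0.05]
ft_force: [0.9, 0.1, 0.6]
opening: 0.009
```

>>> {"op": "play_rows", "data": {
  "increments": [
    {"dx": -10, "dy": 35, "dz": 0, "rx": 0, "ry": 0, "rz": 0},
    {"dx": -20, "dy": 70, "dz": 0, "rx": 0, "ry": 0, "rz": 0},
    {"dx": -30, "dy": 105, "dz": 0, "rx": 0, "ry": 0, "rz": 0},
    {"dx": -40, "dy": 140, "dz": 0, "rx": 0, "ry": 0, "rz": 0},
    {"dx": -50, "dy": 175, "dz": 0, "rx": 0, "ry": 0, "rz": 0},
    {"dx": -60, "dy": 205, "dz": 0, "rx": 0, "ry": 0, "rz": 0},
    {"dx": -60, "dy": 215, "dz": 0, "rx": 0, "ry": 0, "rz": 0}
  ]
}}

```text
t: 43.57
eef_pos: [437.0, -339.6, 432.8]
tcp_rot: [3.14, -0.015, 0.047]
ft_force: [0.4, -0.7, -0.2]
opening: 0.004
```

```bash
python3 - <<'E'
from h import *
c=cam('top','top23'); cam('side','side23'); print(env.state()['eef_pos'],env.state()['qvel'].round(2))
cv2.imwrite('pics/c23t.png',cv2.resize(c['image'][90:300,260:530,::-1],None,fx=2.9,fy=2.8,interpolation=cv2.INTER_CUBIC))
E
```

```text
[ 437.96125873 -337.55729501  432.76855487] [ 0.05 -0.02  0.04  0.01 -0.01  0.02]
```

View pics/c23t.png

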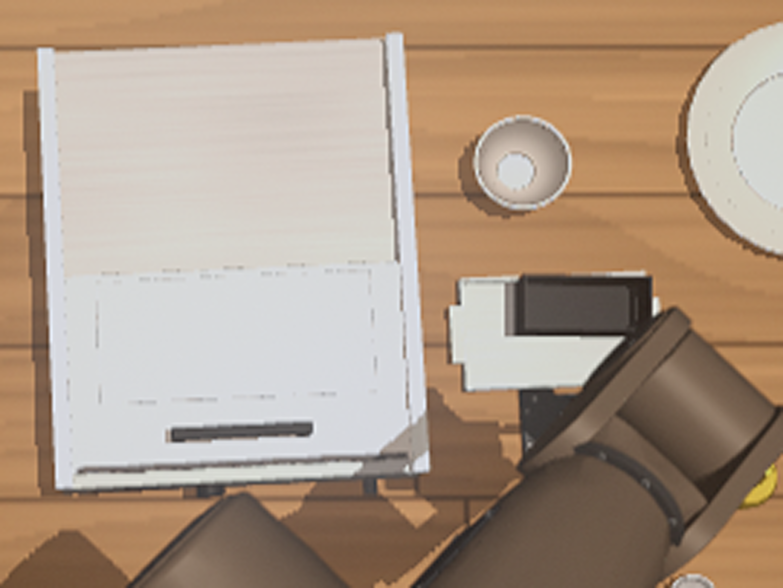

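View pics/side23.png

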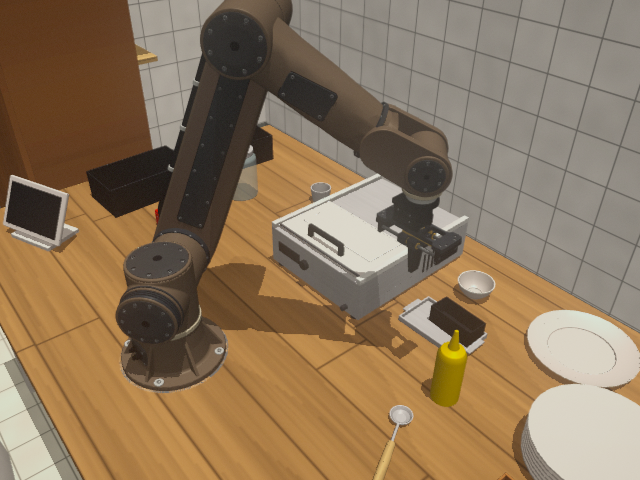

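View pics/top23.png

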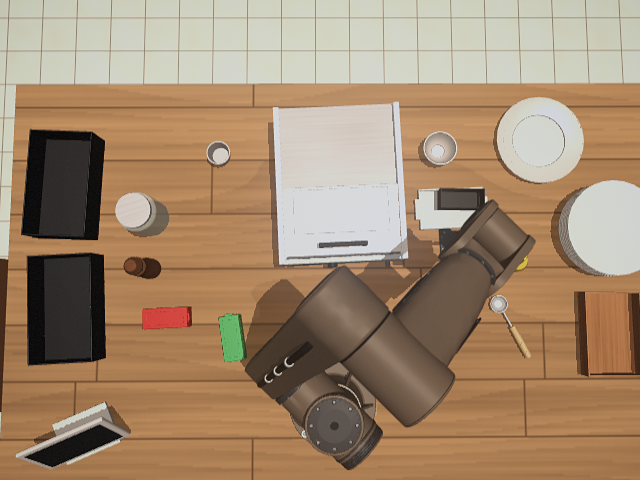

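```bash
python3 - <<'E'
from h import *
c=cam('top'); print('handle local',loc(ray(c,*A(241,432),170)).round(1))
print(env.job_done())
E
```

```text
handle local [-66.6   1.1]
the job is handed in; nothing more can be done
None
```

The changeover is finished and handed in at about 44 s.

- **Cover:** It was pushed back to its stop at the start and pushed shut to its stop at the end (about 20 N at the stop). In the final image the handle is at -66.6 mm from the well's centre, against -65 mm nominal for fully shut.
- **Empty tub:** It stands in the wash-up tray. It was knocked into the tray's far-right corner while the arm was working elsewhere. Its rim in the two views agreed within about 3 mm at the flat height, so I left it there. Its corners come out touching the tray walls within measuring error. My reading of its bottom edge from the side view was off by about 10 mm, but an overlay of the expected outline fitted within 2–3 mm.
- **Full tubs:** All three lids were pressed to a hard stop at 58 mm, with final pushes of 26 to 41 N. The 41 N was a fingertip push on the second lid. The tubs stand upright, side by side, on the well floor.
- **Other things on the counter:** The red and green tubs, pepper mill, jar, bowl and cup look unmoved in the last pictures. The bottle is unmoved in the side view and mostly hidden by the arm in the top view.

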